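# Load and start the bread grill

## Robot

A 6-joint arm with a two-finger parallel gripper is mounted at the origin on the work surface. World frame = base frame: x ahead of the robot, y to its left, z up, the work surface at z = 0. Lengths are in m, angles in rad, forces in N, time in s.
With the tool pointing down it reaches from about 0.375 to 0.975 m from the base axis. Payload 3.8 kg.
Tool frame: the origin (TCP) lies on the centre line of the jaws, within the pads' length; the fingertips stand 19 mm ahead of it and the grasp point (between the pads) is the TCP; z points along the fingers, y is the line along which they close (so a half turn about z gives the same grasp; the last joint's range is limited). The gripper opens to 85 mm and grips with 20 to 120 N. Pads are 22 mm wide; open, the fingers measure 114 mm over their backs; the gripper's body (76 mm by 85 mm) begins 54 mm behind the grasp point. The pads swing forward as they close: fully open they stand 13 mm farther back than shut.
Start: joints at [-1.187, 0.264, 1.604, -0, 1.274, -0.037], TCP at [0.276, -0.616, 0.25] pointing down, gripper open.
Joint ranges: [-2.63, 2.63], [-0.94, 2.18], [0.31, 2.57], [-1.31, 4.45], [0, 2.66], [-2.55, 2.55]. Speed limits (rad/s): [2.57, 2.57, 3.14, 3.14, 3.14, 3.14].

## Interface

Orientations are given as a 3x3 rotation matrix whose columns are the frame's x, y, z axes.
In Python, from station import status, eyes, ctrl gives the robot as it stands.
- The arm moves only by the tool step_arm, never from a script. Its argument "deltas" is text: rows parted by semicolons, each of 5 numbers parted by spaces: the opening, from 0 (shut) to 1 (fully open), then the shift along the tool's x, y, z in m, then the turn about the tool's z in degrees. A call has 1 to 5 rows; each row shifts and turns the commanded pose from where the row before left it, along the tool's axes as they then stand; what a row does not reach is not made up. A row lasts 1/12 s, in which the tool goes at most 41.7 mm and 7.16 degrees, less where a joint would pass 70% of its speed; a pose out of reach is approached as far as the arm can. A call with a gripper value outside its range is refused whole. The fingers move at their own pace and stop on an object; "squeeze" is the grip in N (left out, the last holds). Time passes only in rows, so rows that do not move let the fingers close. It gives the time, the measured TCP pose, the force, the opening and the grip force at its end, in the units of the state.
- status.observe(): the state, without advancing time (a new reading comes with each control period).
- eyes.get_image(name): name is "scene" or "side" or "wrist"; returns a dict with "img" (384x512x3 uint8, red, green, blue), "z_map" (384x512 float32, m along the optical axis (not along the pixel's ray), 0 where there is no reading), "fx", "fy", "cx", "cy" (pixels), "k1" (the pictures are not rectified: a ray, as slopes to the right and down, at radius r is drawn at 1 + k1 r^2 times it, then the intrinsics apply), "pose" (4x4, takes a point from camera to world coordinates); the wrist camera has in their place "tool_from_camera" (4x4, takes a point from camera to tool coordinates, whose origin is the TCP and whose axes are the flange's). Camera axes: x right, y down, z forward; pixel columns grow to the right and rows downward; lengths in m; the calibration is good to about 2 mm. A picture is of the moment at which its call begins: read the wrist's pose just before it.
- ctrl.close_job(): hands the job in; it is judged then, once.
The state is a dict: "clock": time; "joint_positions": joint angles; "joint_vel": joint speeds; "joint_torque": joint torques, N m; "tool_pos": TCP position; "eef_rot": TCP orientation; "ft_force": force on the tool from outside, world axes, zero at the start; "moment": the same for the moment, N m; "width": finger opening in m; "finger_force": force on a finger pad.
Only numpy, scipy, OpenCV 4.12 (cv2) and the standard library are available. Lean on these libraries where they do the work, as an engineer would, in place of code of your own. Each camera call takes 0.05 s, during which the arm holds its last target. There are 200 camera calls.

## Task

Get the bread grill going: first take the scraper off the sloping rack and lay it lengthwise on its narrow steel rest. Then lay every bread roll that is on the board on the rack, each flat on the slats with its length running up and down the slope, and turn the heat dial so that the white line points at the brass index clip. When all that is done, push the toggle switch over to on; leave everything else where it stands.

Things in the scene. Friction and masses are not known exactly. Their poses are not given: they have to be found in the camera images.
- scraper_center (a point): grill scraper, 180 mm long, 160 g: black handle 110 x 24 x 22 mm (90 mm behind to 20 mm ahead of this point), flat steel blade 70 x 70 x 5 mm (20 to 90 mm ahead); underside flat. Point: on the handle, half-way up, within 10 mm of the balance point; x towards the blade, z out of the top. Starts flat on the sloping rack, its length along the slats.
- rest_top (a point): centre of the top of the scraper's rest: a narrow fixed steel bed 110 mm long (along its x) and 36 mm wide on a thin web and a 100 x 70 mm foot, top 60 mm above the table.
- rack: bread rack: 3 flat slats along y, 16 x 380 mm, at x = -55, 0, 55 mm, sloping 0.21 rad (12 deg), lower towards the robot. Origin: centre of the slats' top plane, 165 mm above the table; x up the slope, y along the slats (left), z square off them. A rim stands 10 mm above the slats at the low edge (inner face x = -81 mm) and both ends (inner faces y = -190, 190 mm). Fixed; moves each start.
- dial (a joint): the heat dial's angle, 0 to 4 rad, growing clockwise seen from above; stiff enough (0.05 N m) to stay where it is left.
- dial_grip (a point): on the heat dial's upright axis, 119 mm above the table, in its bar handle: 72 mm long, 14 mm thick, from 102 to 130 mm above the table, standing on a black skirt of 42 mm radius. x runs along the bar to the end with the white line. The dial is on the flat steel ledge (90 mm high) before the rack, whose low rim is 81 mm beyond the axis.
- dial_line_end (a point): outer end of the dial's white line, on the rim of the skirt 42 mm from the axis; turns with the dial.
- index_mark (a point): the point of the dial's rim (42 mm from the axis) at which the little brass index clip points. The clip is fixed beside the dial, elsewhere on its circumference each time, always further clockwise (seen from above) than the white line by 0.7 to 2.8 rad.
- switch (a joint): the grill's toggle switch on the ledge, to the right of the dial: 0 is off (leaning towards the robot), 1.0 rad is on (pushed over away from the robot). It stays where it is left; about 1 N at the tip moves it.
- switch_tip (a point): centre of the switch's ball end (26 mm diameter), 80 mm from its pivot; the pivot is 112 mm above the table. Moves with the lever.
- roll0_center (a point): hard-baked bread roll, 130 mm long (its x), 46 mm wide (y), 40 mm high (z), 90 g, nearly a box with rounded edges; this point is its very centre. Starts on the wooden board (12 mm thick). May be absent.
- roll1_center (a point): hard-baked bread roll, 130 mm long (its x), 46 mm wide (y), 40 mm high (z), 90 g, nearly a box with rounded edges; this point is its very centre. Starts on the wooden board (12 mm thick). May be absent.
- roll2_center (a point): hard-baked bread roll, 130 mm long (its x), 46 mm wide (y), 40 mm high (z), 90 g, nearly a box with rounded edges; this point is its very centre. Starts on the wooden board (12 mm thick). May be absent.
- roll3_center (a point): hard-baked bread roll, 130 mm long (its x), 46 mm wide (y), 40 mm high (z), 90 g, nearly a box with rounded edges; this point is its very centre. Starts on the wooden board (12 mm thick). May be absent.
- sauce_bottle: bystander, to be left alone: grey squeezy bottle, 64 x 170 mm; origin at the underside
- oil_bottle: bystander, to be left alone: amber oil bottle, 70 x 200 mm; origin at the underside
- pickle_jar: bystander, to be left alone: green jar, 80 x 100 mm; origin at the underside
- onion_tin: bystander, to be left alone: tin, 74 x 110 mm; origin at the underside
- beaker: bystander, to be left alone: white cup, 76 x 90 mm; origin at the underside
- dip_bowl: bystander, to be left alone: steel bowl, 110 x 45 mm; origin at the underside
- spoon: bystander, to be left alone: spoon, 200 mm long, lying; origin at the underside
There are look-alikes about, which are no part of the job. Leave any turquoise look-alike of the part that bears roll0_center alone.

How it is judged:
By the outcome, as a careful person would: the job done as asked, in the order asked, and still so for the second after the job is handed in, with the robot touching nothing.
Of roll0, roll1, roll2, roll3 only 2 to 4 are there at a start; the rules pass over those that are not, and their reading is None.
At some moment in a run one of roll0, roll1, roll2, roll3 may be knocked a few centimetres aside while the robot is not near it.
Once in a run the grip may slacken for a moment while it holds something.
It also fails if it takes over 210 s, if anything falls off the work surface, if the arm or the gripper's body presses on something with over 40 N, if the wrist force passes 120 N, or if a joint passes its speed limit or range.

## Working session

There is one attempt and no reset: what is moved stays moved. The work goes in short steps, Python scripts to look and compute and a tool call to move; the robot and the scene stay as the last step left them, time stands still between calls to the robot, and variables do not carry over. Pictures are saved under pics/ and viewed, at most 14 in all, crops included, and the job is handed in when it is done.

Besides the shell and the picture viewer there is one more tool, called after "Call:" as name(argument=value, ...), one argument or row to a line, values as JSON. step_arm: Moves the arm, as the interface text tells. Its arguments: {"type":"object","properties":{"deltas":{"type":"string"},"squeeze":{"type":"number"}},"required":["deltas"]}

```bash
ls; mkdir -p pics; cat > h.py <<'E'
import numpy as np, cv2
from station import status, eyes, ctrl
def grab(n):
    s=status.observe(); d=eyes.get_image(n)
    if n=='wrist':
        T=np.eye(4);T[:3,:3]=s['eef_rot'];T[:3,3]=s['tool_pos'];d['pose']=T@d['tool_from_camera']
    return d
def save(d,f,crop=None,sc=1):
    im=d['img'][:,:,::-1]
    if crop: im=im[crop[1]:crop[3],crop[0]:crop[2]]
    cv2.imwrite('pics/'+f,cv2.resize(im,None,fx=sc,fy=sc,interpolation=cv2.INTER_CUBIC))
def rays(d,uv):
    uv=np.atleast_2d(uv).astype(float)
    a=np.c_[(uv[:,0]-d['cx'])/d['fx'],(uv[:,1]-d['cy'])/d['fy']]; b=a.copy()
    for _ in range(20): b=a/(1+d['k1']*(b**2).sum(1,keepdims=True))
    return np.c_[b,np.ones(len(b))]
def onplane(d,uv,p0,n=(0,0,1)):
    r=rays(d,uv)@d['pose'][:3,:3].T; o=d['pose'][:3,3]; n=np.array(n,float)
    t=((np.array(p0)-o)@n)/(r@n); return o+t[:,None]*r
def cloud(d):
    v,u=np.mgrid[:384,:512]; r=rays(d,np.c_[u.ravel(),v.ravel()])*d['z_map'].ravel()[:,None]
    P=r@d['pose'][:3,:3].T+d['pose'][:3,3]; P[d['z_map'].ravel()<=0]=np.nan
    return P.reshape(384,512,3)
def proj(d,P):
    P=(np.atleast_2d(P)-d['pose'][:3,3])@d['pose'][:3,:3]; a=P[:,:2]/P[:,2:]
    a=a*(1+d['k1']*(a**2).sum(1,keepdims=True)); return a*[d['fx'],d['fy']]+[d['cx'],d['cy']]
E
python3 - <<'E'
from h import *
a=grab('scene');b=grab('side')
cv2.imwrite('pics/a.png',cv2.resize(a['img'][:,:,::-1],(800,600)))
cv2.imwrite('pics/b.png',cv2.resize(b['img'][:,:,::-1],(800,600)))
print(a['pose'],b['pose'],a['fx'],a['k1']); s=status.observe();print(s['clock'],s['tool_pos'],s['eef_rot'],s['width'])
np.save('a.npy',a,allow_pickle=True);np.save('b.npy',b,allow_pickle=True)
E
```

```text
pics
[[ 0.0715822   0.85060742 -0.52090594  1.03581118]
 [ 0.99738301 -0.06635871  0.02869935 -0.06478101]
 [-0.01015477 -0.5215971  -0.8531315   1.01577134]
 [ 0.          0.          0.          1.        ]] [[ 0.81075123 -0.45609282  0.36696291 -0.15139393]
 [-0.58528235 -0.61949131  0.52313964 -0.94647838]
 [-0.0112699  -0.63891302 -0.76919642  1.4528677 ]
 [ 0.          0.          0.          1.        ]] 353.07504002815796 0.015799182195422947
0.1 [ 0.27551573 -0.61551785  0.24907991] [[ 9.12754326e-01  4.08508215e-01 -7.60832764e-04]
 [ 4.08508914e-01 -9.12752332e-01  1.90986489e-03]
 [ 8.57436158e-05 -2.05404440e-03 -9.99997887e-01]] 0.08551314306223977
```

View pics/a.png

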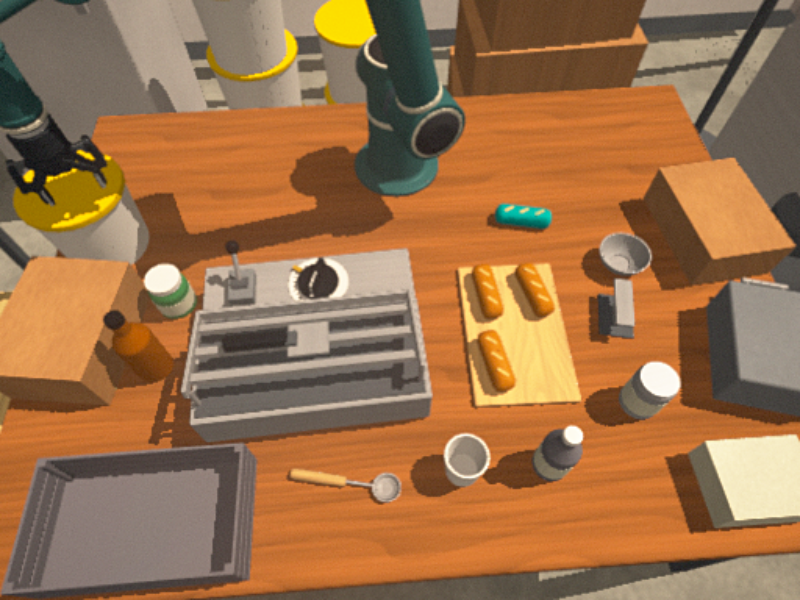

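View pics/b.png

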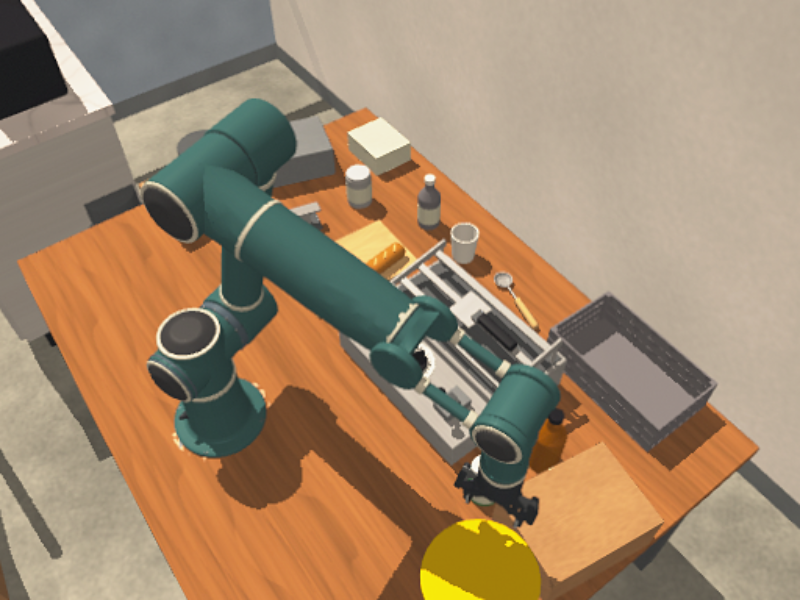

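The scene view shows three rolls on the board at about (488,290), (535,290), (496,360), and the turquoise decoy at (523,216). The scraper is on the rack at (275,340) with its blade towards +y. The rest is at (622,308), the dial at (318,280) with its clip near (296,268), and the switch at (234,250). Next I measure these.

```bash
python3 - <<'E'
from h import *
a=np.load('a.npy',allow_pickle=True).item(); P=cloud(a); np.set_printoptions(precision=4,suppress=True)
k=512/800
hsv=cv2.cvtColor(a['img'],cv2.COLOR_RGB2HSV)
Z=P[...,2]
def box(x0,y0,x1,y1):
    m=np.zeros((384,512),bool); m[int(y0*k):int(y1*k),int(x0*k):int(x1*k)]=1; return m
def rect(m,name):
    Q=P[m]; Q=Q[~np.isnan(Q[:,0])]
    (c,s,ang)=cv2.minAreaRect(Q[:,:2].astype(np.float32)); print(name,len(Q),np.array(c),np.array(s),ang,'z',np.percentile(Q[:,2],[5,50,95])); return Q
print('table z',np.nanmedian(Z[box(300,520,450,545)]),'board',np.nanmedian(Z[box(525,330,560,390)]))
m=box(455,262,585,405)&(Z>0.03)&(Z<0.07)
n,l,st,_=cv2.connectedComponentsWithStats(m.astype(np.uint8))
for i in range(1,n):
    if st[i,4]>60: rect(l==i,'roll')
rect(box(600,270,640,340)&(Z>0.052)&(Z<0.075),'rest')
rect(box(600,270,640,340)&(Z>0.004)&(Z<0.05),'restfoot')
# rack
rm=box(185,290,430,430)
Q=P[rm]; 
for z in np.arange(0.08,0.22,0.01): print(round(z,2),np.sum((Q[:,2]>z)&(Q[:,2]<z+.01)),end=' ')
print()
# ledge edges
Q=rect(box(195,240,420,300)&(abs(Z-0.09)<0.006),'ledge')
hb=box(285,255,355,310); rect(hb&(Z>0.119)&(Z<0.137),'bar')
rect(hb&(Z>0.094)&(Z<0.112),'skirt')
rect(box(220,235,245,300)&(Z>0.15),'switch tip')
save(a,'c.png',(110,145,290,285),4.4)
# height sample
for (u,v) in [(300,338),(310,336),(260,340),(380,335),(380,365),(380,300),(300,367),(280,368)]:
    print(u,v,P[int(v*k),int(u*k)])
E
```

```text
table z -0.0009729408151228913 board 0.010318341698573485
roll 467 [0.42   0.1642] [0.1259 0.0473] 6.4532999992370605 z [0.0344 0.0474 0.052 ]
roll 476 [0.4245 0.2617] [0.1262 0.0421] 11.614950180053711 z [0.0333 0.0467 0.052 ]
roll 574 [0.5808 0.1558] [0.128 0.047] 8.250456809997559 z [0.0346 0.0476 0.0526]
rest 355 [0.4824 0.4288] [0.0365 0.1118] 76.165283203125 z [0.0545 0.0581 0.0611]
restfoot 248 [0.4463 0.4408] [0.073  0.1775] 71.83279418945312 z [0.0042 0.0062 0.0426]
0.08 694 0.09 422 0.1 1089 0.11 4974 0.12 17 0.13 139 0.14 687 0.15 1312 0.16 1001 0.17 1472 0.18 417 0.19 12 0.2 0 0.21 0 0.22 0 
ledge 2430 [ 0.3973 -0.2062] [0.1205 0.4252] 0.17695052921772003 z [0.0856 0.0885 0.0916]
bar 114 [ 0.4465 -0.1713] [0.1366 0.0584] 27.262508392333984 z [0.1212 0.1273 0.1352]
skirt 418 [ 0.4271 -0.1798] [0.1412 0.1049] 10.975266456604004 z [0.096  0.1003 0.1077]
switch tip 87 [ 0.3801 -0.339 ] [0.0218 0.0281] 59.550315856933594 z [0.1546 0.1836 0.1931]
300 338 [ 0.5738 -0.2066  0.1671]
310 336 [ 0.5733 -0.19    0.1694]
260 340 [ 0.582  -0.2722  0.1864]
380 335 [ 0.5758 -0.068   0.1622]
380 365 [ 0.6348 -0.0712  0.1663]
380 300 [ 0.4929 -0.0639  0.1428]
300 367 [ 0.6314 -0.2043  0.1747]
280 368 [ 0.6314 -0.2383  0.1742]
```

View pics/c.png

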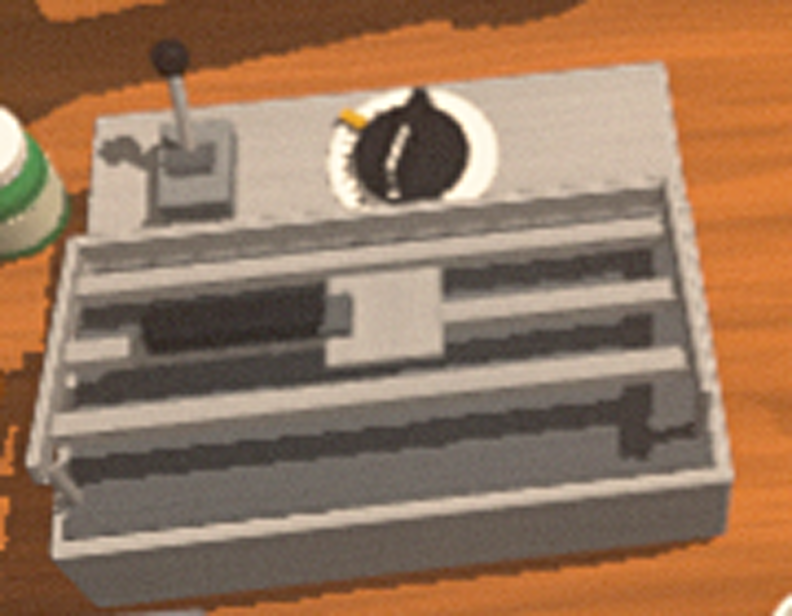

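Call:
step_arm(
  deltas="1 0 0 -0.04 -6.6; 1 0 0 -0.04 -6.6; 1 0 0 -0.04 -6.6; 1 0 0 -0.04 -6.6; 1 0 0 -0.03 -6.6",
)

```text
clock: 0.52
tool_pos: [0.2758, -0.6162, 0.444]
eef_rot: [[0.538, 0.843, 0.001], [0.843, -0.538, -0.003], [-0.002, 0.002, -1.0]]
ft_force: [0.3, -0.0, 0.3]
width: 0.0853
finger_force: 0.0
```

Call:
step_arm(
  deltas="1 0 0 0 -6.6; 1 0 0 0 -6.6; 1 0 0 0 -6.6; 1 0 0 0 -6.6; 1 0 0 0 -6.6",
)

```text
clock: 0.93
tool_pos: [0.2756, -0.6159, 0.4396]
eef_rot: [[-0.008, 1.0, -0.0], [1.0, 0.008, 0.001], [0.001, -0.0, -1.0]]
ft_force: [-0.2, 0.3, 0.1]
width: 0.0857
finger_force: 0.0
```

Call:
step_arm(
  deltas="1 0.035 0.018 0 0; 1 0.035 0.018 0 0; 1 0.035 0.018 0 0; 1 0.035 0.018 0 0; 1 0.035 0.018 0 0",
)

```text
clock: 1.35
tool_pos: [0.3657, -0.4392, 0.4395]
eef_rot: [[-0.001, 1.0, -0.001], [1.0, 0.001, 0.001], [0.001, -0.001, -1.0]]
ft_force: [0.3, -0.4, -0.8]
width: 0.0851
finger_force: 0.0
```

Call:
step_arm(
  deltas="1 0.035 0.018 0 0; 1 0.035 0.018 0 0; 1 0.035 0.018 0 0; 1 0.035 0.018 0 0; 1 0.035 0.018 0 0",
)

```text
clock: 1.77
tool_pos: [0.4553, -0.2638, 0.4398]
eef_rot: [[-0.002, 1.0, -0.0], [1.0, 0.002, 0.0], [0.0, -0.0, -1.0]]
ft_force: [1.4, -0.2, 0.6]
width: 0.0857
finger_force: 0.0
```

Call:
step_arm(
  deltas="1 0.035 0.018 0 0; 1 0.035 0.018 0 0; 1 0 0 0 0; 1 0 0 0 0",
)

```text
clock: 2.1
tool_pos: [0.4915, -0.1937, 0.4397]
eef_rot: [[-0.006, 1.0, -0.001], [1.0, 0.006, 0.0], [0.0, -0.001, -1.0]]
ft_force: [-0.2, 0.3, 0.2]
width: 0.0854
finger_force: 0.0
```

```bash
python3 - <<'E'
from h import *
d=grab('wrist'); save(d,'w1.png',None,1.56); np.save('w1.npy',d,allow_pickle=True)
np.set_printoptions(precision=4,suppress=True);print(d['tool_from_camera'],d['fx']);s=status.observe();print(s['tool_pos'],s['joint_positions'],s['eef_rot'])
P=cloud(d);print(np.nanmin(P[...,:2],(0,1)),np.nanmax(P[...,:2],(0,1)))
E
```

```text
[[-0.0006 -0.9556 -0.2948  0.0763]
 [ 1.     -0.0006 -0.0001 -0.    ]
 [-0.0001 -0.2948  0.9556 -0.1245]
 [ 0.      0.      0.      1.    ]] 343.22644344837323
[ 0.491  -0.1951  0.4398] [-0.4249 -0.0746  1.6321 -0.0007  1.585  -0.4291] [[-0.0042  1.     -0.0011]
 [ 1.      0.0042 -0.0003]
 [-0.0003 -0.0011 -1.    ]]
[-0.0264 -0.8984] [1.3952 0.0297]
```

View pics/w1.png

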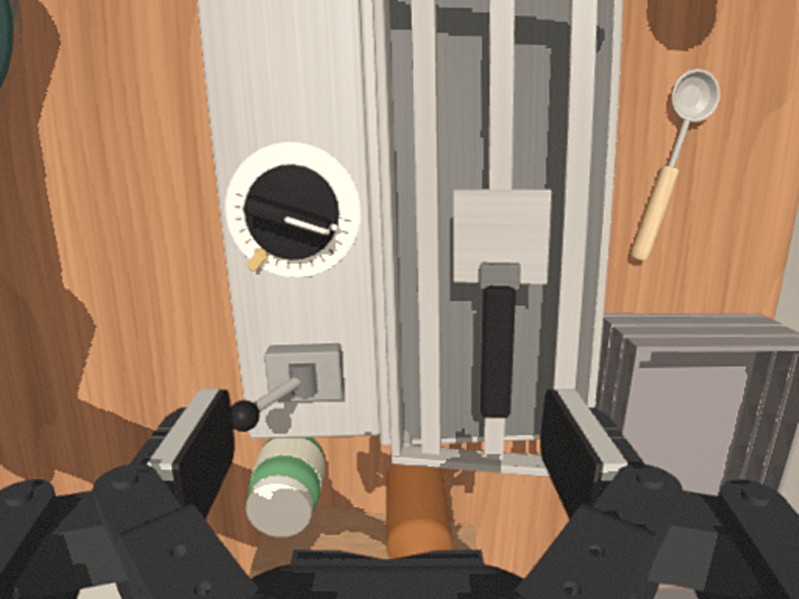

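The wrist view shows the scraper on the middle slat, with its handle at (497,350) and blade at (502,235). The dial disc is at (292,213), the white line's end at (335,232), the clip at (257,260) and the switch ball at (244,415).

```bash
python3 - <<'E'
from h import *
np.set_printoptions(precision=4,suppress=True)
d=np.load('w1.npy',allow_pickle=True).item(); k=1/1.56
g=cv2.GaussianBlur(cv2.cvtColor(d['img'],cv2.COLOR_RGB2GRAY),(3,3),0).astype(float)
def slat(rows,c0,c1,z,n):
    out=[]
    for r in rows:
        r=int(r*k); seg=g[r,int(c0*k):int(c1*k)]; t=(seg.max()+np.percentile(seg,10))/2; m=np.where(seg>t)[0]
        out.append([int(c0*k)+(m[0]+m[-1])/2,r])
    Q=onplane(d,out,(0,0,z)); p=np.polyfit(Q[:,1],Q[:,0],1); print(n,'slope',p[0],'x at y=-.19',np.polyval(p,-.19),'res',np.std(Q[:,0]-np.polyval(p,Q[:,1]))); return p
s=0.055*np.sin(.21)
slat(range(60,440,20),405,452,.165-s,'lo'); slat(range(60,180,10),478,528,.165,'mid'); slat(range(60,300,20),560,603,.165+s,'hi')
def m2(mask,n,z,full=False):
    c=max(cv2.findContours(mask.astype(np.uint8),cv2.RETR_EXTERNAL,cv2.CHAIN_APPROX_NONE)[0],key=cv2.contourArea)
    Q=onplane(d,c[:,0],(0,0,z)); r=cv2.minAreaRect(Q[:,:2].astype(np.float32)); print(n,r); return Q
def bx(x0,y0,x1,y1):
    m=np.zeros(g.shape,bool); m[int(y0*k):int(y1*k),int(x0*k):int(x1*k)]=1; return m
m2(bx(475,282,525,420)&(g<60),'handle top',.188)
m2(bx(447,183,555,287)&(g>150),'blade top',.170)
Q=m2(bx(230,150,345,275)&(g<90),'skirt',.102)
hsv=cv2.cvtColor(d['img'],cv2.COLOR_RGB2HSV)
c=bx(235,240,280,280)&(hsv[...,1]>110); v,u=np.where(c); print('clip',onplane(d,[[u.mean(),v.mean()]],(0,0,.1)),len(u), [onplane(d,[[uu,vv]],(0,0,.1))[0] for uu,vv in zip(u,v)][:1])
wl=bx(280,210,345,240)&(g>170); v,u=np.where(wl); print('line', np.c_[u,v][::6].tolist())
print('bar top endpoints', onplane(d,np.array([[285,220],[330,231]])*k,(0,0,.130)), 'rim', onplane(d,[[336*k,230*k]],(0,0,.102)))
P=cloud(d); b=bx(225,395,262,435)&(g<70); v,u=np.where(b); print('ball',onplane(d,[[u.mean(),v.mean()]],(0,0,.182)), np.nanmedian(P[b],0))
print('rim ends', onplane(d,np.array([[400,450],[545,462]])*k,(0,0,.175)))
save(d,'dial.png',(135,80,245,290),2.8)
# dial height
dd=bx(245,170,335,255); print(np.percentile(P[dd][:,2],[5,25,50,75,95]))
E
```

```text
lo slope -0.044584904514290064 x at y=-.19 0.5220839564645089 res 0.0002443001865740331
mid slope -0.04579519227515262 x at y=-.19 0.5766962602435723 res 0.0001354505312911858
hi slope -0.07960377999485985 x at y=-.19 0.6332267886656048 res 0.0019596372911485326
handle top ((0.5757899880409241, -0.27935779094696045), (0.024575280025601387, 0.1067441776394844), 2.249020576477051)
blade top ((0.576487123966217, -0.19094203412532806), (0.07256258279085159, 0.07810461521148682), 2.1890275478363037)
skirt ((0.4079626500606537, -0.18487700819969177), (0.08029333502054214, 0.08001760393381119), 0.1992878019809723)
clip [[ 0.3755 -0.2263  0.1   ]] 97 [array([ 0.3792, -0.2169,  0.1   ])]
line [[217, 134], [220, 135], [220, 137], [219, 139], [187, 140], [183, 141], [189, 141], [220, 141], [190, 142], [218, 142], [191, 143], [197, 143], [192, 144], [198, 144], [216, 144], [195, 145], [201, 145], [216, 145], [198, 146], [204, 146], [216, 146], [202, 147], [208, 147], [218, 147], [207, 148], [220, 148], [220, 149], [220, 150], [220, 151], [219, 152]]
bar top endpoints [[ 0.408  -0.1871  0.13  ]
 [ 0.4447 -0.1961  0.13  ]] rim [[ 0.4469 -0.2002  0.102 ]]
ball [[ 0.372  -0.3376  0.182 ]] [ 0.3832 -0.3275  0.1939]
rim ends [[ 0.5034 -0.3733  0.175 ]
 [ 0.628  -0.3858  0.175 ]]
[nan nan nan nan nan]
```

View pics/dial.png

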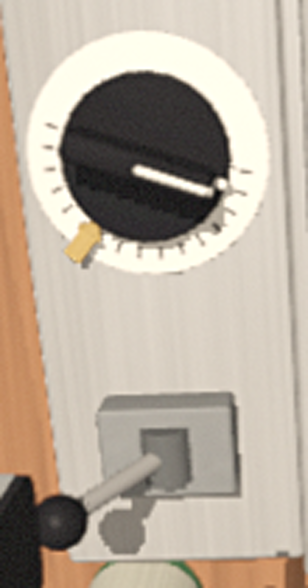

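Call:
step_arm(
  deltas="0.6 -0.027 0.042 0.03 -2.2; 0.6 -0.025 0.040 0.03 0; 0.6 0 0 0.04 0; 0.6 0 0 0.04 0; 0.6 0 0 0.035 0",
)

```text
clock: 2.57
tool_pos: [0.5504, -0.2345, 0.2783]
eef_rot: [[-0.037, 0.999, -0.002], [0.999, 0.037, 0.0], [0.001, -0.002, -1.0]]
ft_force: [0.3, -0.6, -0.6]
width: 0.051
finger_force: 0.0
```

Call:
step_arm(
  deltas="0.6 0 0 0 0; 0.6 0 0 0 0",
)

```text
clock: 2.73
tool_pos: [0.5493, -0.2332, 0.2788]
eef_rot: [[-0.038, 0.999, -0.006], [0.999, 0.038, 0.002], [0.003, -0.006, -1.0]]
ft_force: [-1.2, -0.0, 0.8]
width: 0.0514
finger_force: 0.0
```

```bash
python3 - <<'E'
from h import *
d=grab('wrist'); save(d,'w2.png',None,1.2); np.save('w2.npy',d,allow_pickle=True)
np.set_printoptions(precision=4,suppress=True);s=status.observe();print(s['tool_pos'],s['eef_rot'][:2,0],s['width'])
print(proj(d,[[.574,-.248,.186],[.576,-.2794,.188]])*1.2)
E
```

```text
[ 0.5512 -0.2338  0.2822] [-0.0385  0.9993] 0.05113802332075349
[[340.6893 269.6567]
 [340.6055 320.1476]]
```

View pics/w2.png

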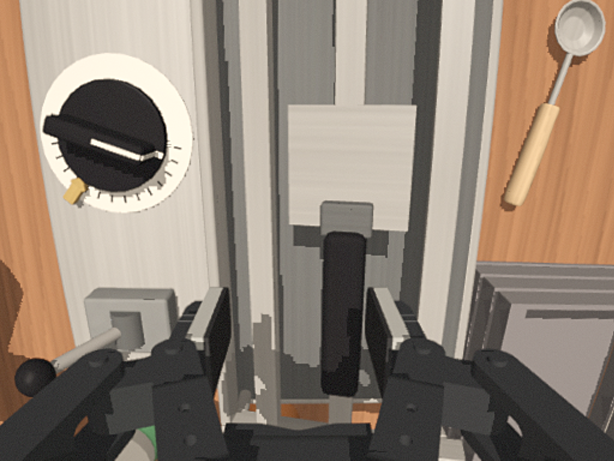

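The wrist view from 0.28 m shows the handle at (342,315), centred between the fingers apart from the remaining offset. It agrees with the measured pose.

Call:
step_arm(
  deltas="0.6 -0.015 0.0225 0 0; 0.6 0 0 0.035 0; 0.6 0 0 0.035 0; 0.6 0 0 0.028 0; 0.6 0 0 0 0",
)

```text
clock: 3.2
tool_pos: [0.5729, -0.2463, 0.1808]
eef_rot: [[-0.04, 0.999, -0.005], [0.999, 0.04, 0.002], [0.002, -0.005, -1.0]]
ft_force: [-0.7, 1.5, -1.9]
width: 0.051
finger_force: 0.0
```

Call:
step_arm(
  deltas="0.2 0 0 0 0; 0.2 0 0 0 0; 0.2 0 0 0 0; 0.2 0 0 0 0; 0.2 0 0 0 0",
  squeeze=60,
)

```text
clock: 3.62
tool_pos: [0.5771, -0.2479, 0.1885]
eef_rot: [[-0.04, 0.999, 0.007], [0.999, 0.04, -0.004], [-0.004, 0.007, -1.0]]
ft_force: [-1.7, -1.0, 7.0]
width: 0.0246
finger_force: 57.9
```

Call:
step_arm(
  deltas="0 0 0 -0.02 0; 0 0 0 -0.03 0; 0 0 0 -0.04 0; 0 0 0 -0.04 0; 0 0 0 -0.02 0",
)

```text
clock: 4.03
tool_pos: [0.5767, -0.2473, 0.342]
eef_rot: [[-0.04, 0.999, 0.01], [0.999, 0.04, -0.005], [-0.005, 0.01, -1.0]]
ft_force: [0.2, 0.3, -0.6]
width: 0.024
finger_force: 56.4
```

```bash
python3 - <<'E'
from h import *
np.set_printoptions(precision=4,suppress=True)
s=status.observe();print(s['tool_pos'],s['eef_rot'][:2,0],s['width'],s['finger_force'],s['ft_force'])
d=grab('wrist'); save(d,'w3.png',None,1.2)
a=np.load('a.npy',allow_pickle=True).item(); P=cloud(a); Z=P[...,2]
m=((Z>.03)&(Z<.3)&(P[...,1]>.05)&(P[...,0]>.25)&(P[...,0]<.9)).astype(np.uint8)
n,l,st,_=cv2.connectedComponentsWithStats(m)
for i in range(1,n):
    if st[i,4]>60:
        Q=P[l==i]; print(st[i,:2]/.64,'x',np.percentile(Q[:,0],[1,99]),'y',np.percentile(Q[:,1],[1,99]),'zmax',np.percentile(Q[:,2],99))
E
```

```text
[ 0.5767 -0.2473  0.342 ] [-0.0404  0.9992] 0.024035699531237027 56.446964289061725 [ 0.2069  0.343  -0.6361]
[664.0625 192.1875] x [0.2519 0.4185] y [0.5964 0.7852] zmax 0.10283449974390443
[600.     232.8125] x [0.2976 0.4044] y [0.4216 0.5259] zmax 0.04650406895535362
[471.875  264.0625] x [0.3599 0.4817] y [0.1389 0.1878] zmax 0.0535110075164916
[515.625 262.5  ] x [0.3637 0.4853] y [0.2334 0.2901] zmax 0.053366821488628535
[614.0625 279.6875] x [0.4296 0.5365] y [0.4012 0.4552] zmax 0.06220108301968845
[712.5   278.125] x [0.4636 0.7112] y [0.565  0.7393] zmax 0.10199323693070125
[478.125  329.6875] x [0.5228 0.6431] y [0.128  0.1802] zmax 0.05415437093730203
[623.4375 362.5   ] x [0.6426 0.7095] y [0.3815 0.4482] zmax 0.11148175424978253
[534.375  426.5625] x [0.7534 0.8106] y [0.1919 0.2493] zmax 0.1707072044959475
[454.6875 434.375 ] x [0.7417 0.8137] y [0.0505 0.1014] zmax 0.09130701067332068
[695.3125 434.375 ] x [0.7761 0.8987] y [0.4785 0.6303] zmax 0.07269041072929652
```

View pics/w3.png

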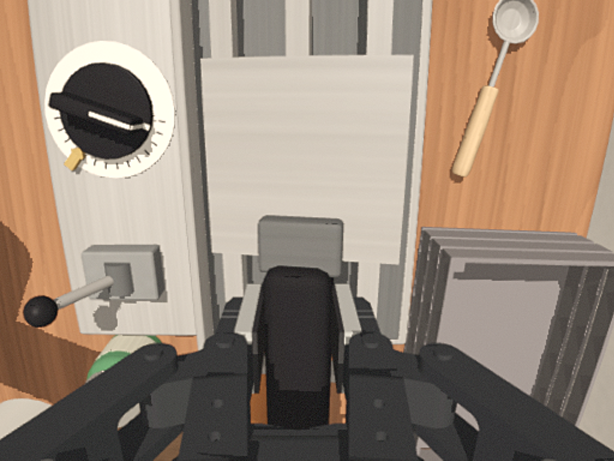

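The wrist view shows the scraper firmly gripped, with the handle along the tool x at (300,340) and the blade ahead at (308,160). I refine the rest's pose from the scene camera.

```bash
python3 - <<'E'
from h import *
np.set_printoptions(precision=4,suppress=True)
a=grab('scene'); save(a,'rest.png',(370,165,430,230),8)
P=cloud(a); Z=P[...,2]
g=cv2.cvtColor(a['img'],cv2.COLOR_RGB2GRAY); print(g[180:215:3,384:410:2])
v,u=np.where((Z>.0535)&(Z<.07)&(P[...,1]>.39)&(P[...,1]<.47)&(P[...,0]>.41)&(P[...,0]<.55))
m=np.zeros(g.shape,np.uint8); m[v,u]=1
c=max(cv2.findContours(m,0,1)[0],key=len)[:,0]; Q=onplane(a,c,(0,0,.06)); print(cv2.minAreaRect(Q[:,:2].astype(np.float32)))
print(cv2.minAreaRect(c)[0])
E
```

```text
[[ 78  87  84  81  76 223 206 203 204 210 181 145 154]
 [157 125 109 109 103 211 200 200 203 203 191 144 151]
 [149 146 148 147 140 208 202 198 201 206 207 139 141]
 [ 75 103 101 119 109 199 202 201 202 208 201 140 143]
 [ 60  58  51 105 105 181 203 198 197 201 201 137 146]
 [ 58  57  61  69  87 163 204 202 203 209 204 148 145]
 [ 57  53  64  63  70 134 202 199 200 204 205 148 150]
 [ 61  59  60  63  66 128 203 206 199 208 210 160 150]
 [ 59  57  61  55  73 120 198 203 204 205 210 161 145]
 [ 59  57  56  61  63  89 157 181 199 202 204 139 138]
 [ 58  56  62  73 118 118 114 113 114 111 111 139 143]
 [ 61  60  58  75 112 117 119 116 111 115 117 139 142]]
((0.4843982756137848, 0.4267231822013855), (0.03681686893105507, 0.11144215613603592), 76.6681900024414)
(399.0, 194.0)
```

View pics/rest.png

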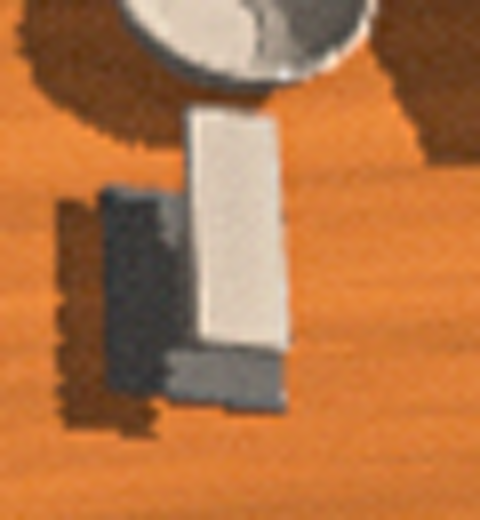

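The crop shows the rest's bright top, with corners near (188,108), (275,115), (288,345) and (200,335). I cast the bright mask onto z=0.06.

```bash
python3 - <<'E'
from h import *
a=grab('scene'); g=cv2.cvtColor(a['img'],cv2.COLOR_RGB2GRAY)
m=np.zeros_like(g); m[178:212,390:408]=g[178:212,390:408]>165
c=max(cv2.findContours(m,0,1)[0],key=len)[:,0]; Q=onplane(a,c,(0,0,.06)); print(cv2.minAreaRect(Q[:,:2].astype(np.float32)))
print(onplane(a,np.array([[188,106],[276,113],[289,347],[200,337]])/8+[369.5,164.5],(0,0,.06)))
s=status.observe();print(s['tool_pos'],s['joint_positions'])
E
```

```text
((0.48202767968177795, 0.4290570318698883), (0.0336906798183918, 0.10976725816726685), 74.2085189819336)
[[0.42500082 0.42440552 0.06      ]
 [0.43114073 0.45858002 0.06      ]
 [0.53773695 0.43184765 0.06      ]
 [0.53080613 0.3992929  0.06      ]]
[ 0.57631651 -0.24717132  0.33876927] [-4.44890787e-01  1.27253254e-01  1.60464585e+00  3.72847105e-05
  1.40066596e+00 -4.85324744e-01]
```

Call:
step_arm(
  deltas="0 0.034 -0.0032 0 0;0 0.034 -0.0032 0 0;0 0.034 -0.0032 0 0;0 0.034 -0.0032 0 0;0 0.034 -0.0032 0 0",
)

```text
clock: 4.6
tool_pos: [0.5504, -0.0757, 0.3315]
eef_rot: [[-0.04, 0.999, -0.003], [0.999, 0.04, 0.001], [0.001, -0.003, -1.0]]
ft_force: [1.5, -0.1, -1.0]
width: 0.0243
finger_force: 56.4
```

Call:
step_arm(
  deltas="0 0.034 -0.0032 0 0;0 0.034 -0.0032 0 0;0 0.034 -0.0032 0 0;0 0.034 -0.0032 0 0;0 0.034 -0.0032 0 0",
)

```text
clock: 5.02
tool_pos: [0.5275, 0.0934, 0.3317]
eef_rot: [[-0.04, 0.999, -0.003], [0.999, 0.04, -0.0], [-0.0, -0.003, -1.0]]
ft_force: [0.4, 0.4, -0.4]
width: 0.0238
finger_force: 56.4
```

Call:
step_arm(
  deltas="0 0.034 -0.0032 0 0;0 0.034 -0.0032 0 0;0 0.034 -0.0032 0 0;0 0.034 -0.0032 0 0;0 0.034 -0.0032 0 0",
)

```text
clock: 5.43
tool_pos: [0.5047, 0.2625, 0.3316]
eef_rot: [[-0.04, 0.999, -0.002], [0.999, 0.04, -0.001], [-0.001, -0.002, -1.0]]
ft_force: [1.3, 0.6, -1.0]
width: 0.0243
finger_force: 56.4
```

Call:
step_arm(
  deltas="0 0.034 -0.0032 0 0;0 0.034 -0.0032 0 0;0 0.034 -0.0032 0 0;0 0.034 -0.0032 0 0;0 0.034 -0.0032 0 0",
)

```text
clock: 5.85
tool_pos: [0.482, 0.4315, 0.3313]
eef_rot: [[-0.041, 0.999, -0.002], [0.999, 0.041, -0.002], [-0.002, -0.002, -1.0]]
ft_force: [-0.2, 1.1, -1.3]
width: 0.0241
finger_force: 56.4
```

Call:
step_arm(
  deltas="0 0 0 0 -6.7;0 0 0 0 -6.7;0 0 0 0 -6.7;0 0 0 0 -6.7;0 0 0 0 -6.7",
)

```text
clock: 6.27
tool_pos: [0.4824, 0.4301, 0.3311]
eef_rot: [[-0.59, 0.807, -0.003], [0.807, 0.59, -0.002], [-0.0, -0.004, -1.0]]
ft_force: [-0.2, -0.5, -2.2]
width: 0.0243
finger_force: 56.4
```

Call:
step_arm(
  deltas="0 0 0 0 -6.7;0 0 0 0 -6.7;0 0 0 0 -6.7;0 0 0 0 -6.7;0 0 0 0 -6.7",
)

```text
clock: 6.68
tool_pos: [0.4825, 0.4298, 0.3312]
eef_rot: [[-0.938, 0.348, -0.003], [0.348, 0.938, -0.002], [0.002, -0.003, -1.0]]
ft_force: [-0.5, 0.2, -1.5]
width: 0.0238
finger_force: 56.4
```

Call:
step_arm(
  deltas="0 0 0 0 -6.7;0 0 0 0 0;0 0 0 0 0",
)

```text
clock: 6.93
tool_pos: [0.4827, 0.43, 0.3318]
eef_rot: [[-0.97, 0.245, -0.002], [0.245, 0.97, -0.002], [0.002, -0.002, -1.0]]
ft_force: [0.5, 0.1, -1.4]
width: 0.0239
finger_force: 56.4
```

```bash
python3 - <<'E'
from h import *
np.set_printoptions(precision=4,suppress=True)
s=status.observe();R=s['eef_rot'];print(s['clock'],s['tool_pos'],R[:,0],np.degrees(np.arctan2(R[1,0],R[0,0])),s['finger_force'],s['joint_positions'])
a=grab('scene');d=grab('wrist')
im=np.hstack([cv2.resize(a['img'][130:260,320:470,::-1],(400,347)),cv2.resize(d['img'][:,:,::-1],(400,347))]);cv2.imwrite('pics/e.png',im)
P=cloud(a);z=P[...,2]; q=P[(z>.26)&(z<.36)&(P[...,0]>.38)&(P[...,0]<.47)&(abs(P[...,1]-.44)<.07)];print(len(q))
if len(q)>20: print(np.linalg.lstsq(np.c_[q[:,:2],np.ones(len(q))],q[:,2],rcond=None)[0])
E
```

```text
6.9333 [0.4827 0.43   0.3318] [-0.9696  0.2448  0.0015] 165.82706819276865 56.42576053272933 [ 0.6891  0.1742  1.5637  0.      1.4063 -0.6343]
213
[0.0819 0.1882 0.1948]
```

View pics/e.png

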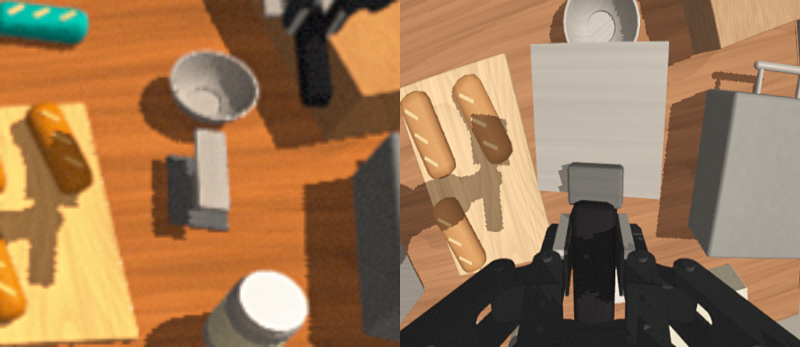

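The views show the bowl and rest free beneath, and the scraper still held at 165.8°. It keeps its 12° roll. I lower it slowly.

Call:
step_arm(
  deltas="0 -0.0027 -0.0014 0.038 0;0 0 0 0.038 0;0 0 0 0.038 0;0 0 0 0.038 0;0 0 0 0.036 0",
)

```text
clock: 7.45
tool_pos: [0.4851, 0.428, 0.1434]
eef_rot: [[-0.97, 0.244, -0.0], [0.244, 0.97, -0.0], [0.0, -0.0, -1.0]]
ft_force: [0.8, 0.5, -1.6]
width: 0.0238
finger_force: 56.4
```

Call:
step_arm(
  deltas="0 0 0 0.03 0;0 0 0 0.01 0;0 0 0 0.004 0;0 0 0 0.002 0;0 0 0 0 0",
)

```text
clock: 7.87
tool_pos: [0.4868, 0.4294, 0.1014]
eef_rot: [[-0.97, 0.242, 0.002], [0.242, 0.97, 0.002], [-0.002, 0.002, -1.0]]
ft_force: [0.3, -0.1, -1.3]
width: 0.0241
finger_force: 56.4
```

Call:
step_arm(
  deltas="0 0 0 0.004 0;0 0 0 0.004 0;0 0 0 0.002 0;0 0 0 0.002 0;0 0 0 0 0",
)

```text
clock: 8.28
tool_pos: [0.4854, 0.4283, 0.0873]
eef_rot: [[-0.97, 0.242, -0.0], [0.242, 0.97, -0.0], [0.0, -0.0, -1.0]]
ft_force: [-0.3, 0.9, -0.8]
width: 0.0246
finger_force: 56.4
```

Call:
step_arm(
  deltas="0 0 0 0.001 0;0 0 0 0.001 0;0 0 0 0.001 0;0 0 0 0 0",
)

```text
clock: 8.62
tool_pos: [0.4859, 0.4286, 0.0859]
eef_rot: [[-0.97, 0.242, 0.0], [0.242, 0.97, 0.0], [-0.0, 0.0, -1.0]]
ft_force: [-2.7, -2.1, 6.0]
width: 0.0237
finger_force: 56.2
```

Call:
step_arm(
  deltas="0 0 0 0.001 0;0 0 0 0.001 0;0 0 0 0 0;0 0 0 0 0",
  squeeze=20,
)

```text
clock: 8.95
tool_pos: [0.4866, 0.4294, 0.0842]
eef_rot: [[-0.97, 0.242, 0.002], [0.242, 0.97, 0.002], [-0.002, 0.003, -1.0]]
ft_force: [-1.1, 0.1, 4.8]
width: 0.0237
finger_force: 34.5
```

```bash
python3 - <<'E'
from h import *
d=grab('scene');w=grab('wrist')
im=np.hstack([cv2.resize(d['img'][130:260,320:470,::-1],(400,347)),cv2.resize(w['img'][:,:,::-1],(400,347))]);cv2.imwrite('pics/f.png',im)
s=status.observe();print(s['tool_pos'],s['ft_force'],s['moment'])
E
```

```text
[0.48655649 0.42939115 0.0842399 ] [-0.02866608  0.48609703  5.84464276] [-0.06701977  0.14296484 -0.07749059]
```

View pics/f.png

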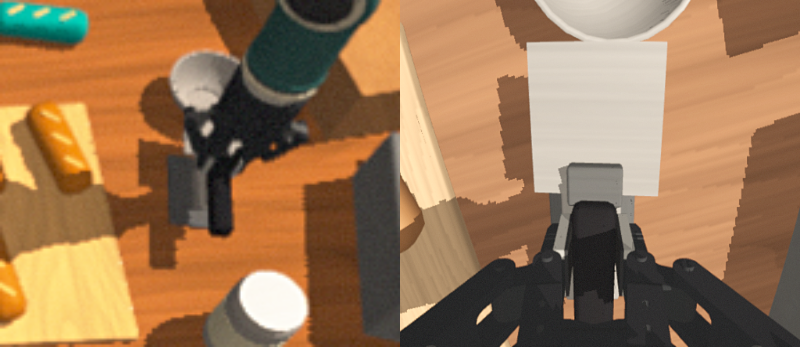

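The scraper lies over the rest, with its blade towards the robot clear of the bowl. I release and retreat.

Call:
step_arm(
  deltas="0.35 0 0 0 0;0.45 0 0 0 0;0.55 0 0 0 0;0.55 0 0 0 0",
)

```text
clock: 9.38
tool_pos: [0.4853, 0.4281, 0.082]
eef_rot: [[-0.97, 0.242, -0.001], [0.242, 0.97, -0.001], [0.0, -0.001, -1.0]]
ft_force: [-0.5, -0.3, 0.4]
width: 0.0474
finger_force: 0.0
```

Call:
step_arm(
  deltas="0.55 0 0 -0.01 0;0.55 0 0 -0.02 0;0.55 0 0 -0.04 0;0.55 0 0 -0.04 0;0.55 0 0 -0.04 0",
)

```text
clock: 9.8
tool_pos: [0.4851, 0.428, 0.234]
eef_rot: [[-0.97, 0.242, -0.001], [0.242, 0.97, -0.001], [0.001, -0.001, -1.0]]
ft_force: [1.1, 0.2, 0.3]
width: 0.0469
finger_force: 0.0
```

Call:
step_arm(
  deltas="0.7 0 -0.04 -0.04 0;0.7 0 -0.04 -0.03 0;0.7 0 -0.04 0 0;0.7 0 -0.04 0 0;0.7 0 0 0 0",
)

```text
clock: 10.22
tool_pos: [0.449, 0.2845, 0.2878]
eef_rot: [[-0.97, 0.244, -0.0], [0.244, 0.97, -0.003], [-0.0, -0.003, -1.0]]
ft_force: [-0.7, 0.7, -1.3]
width: 0.0598
finger_force: 0.0
```

```bash
cat > rolls.py <<'E'
from h import *
np.set_printoptions(precision=4,suppress=True)
def rolls(a):
    P=cloud(a); Z=P[...,2]; hsv=cv2.cvtColor(a['img'],cv2.COLOR_RGB2HSV); out=[]
    m=((Z>.028)&(Z<.075)&(P[...,0]>.33)&(P[...,0]<.72)&(P[...,1]>.03)&(P[...,1]<.36)&((hsv[...,0]<25)|(hsv[...,0]>170))).astype(np.uint8)
    m=cv2.morphologyEx(m,cv2.MORPH_OPEN,np.ones((3,3),np.uint8))
    n,l,st,_=cv2.connectedComponentsWithStats(m)
    for i in range(1,n):
        if st[i,4]>100:
            Q=P[l==i]; T=Q[Q[:,2]>.038]; c,s,an=cv2.minAreaRect(T[:,:2].astype(np.float32))
            if s[0]<s[1]: an-=90
            an=(an+90)%180-90
            out.append((c,s,an)); print('roll c',np.array(c),'size',np.array(s),'yaw',an,'zmed',np.median(Q[:,2]))
    return out
E
python3 - <<'E'
from rolls import *
s=status.observe();print(s['clock'],s['tool_pos'],s['joint_positions'])
a=grab('scene');w=grab('wrist');rolls(a);print('wrist');rolls(w)
im=np.hstack([cv2.resize(a['img'][130:260,320:470,::-1],(400,347)),cv2.resize(w['img'][:,:,::-1],(400,347))]);cv2.imwrite('pics/g.png',im)
P=cloud(a);z=P[...,2]; q=P[(z>.05)&(z<.1)&(P[...,0]>.38)&(P[...,0]<.6)&(abs(P[...,1]-.43)<.07)]; print(cv2.minAreaRect(q[:,:2].astype(np.float32)),np.percentile(q[:,2],[5,50,95]))
E
```

```text
10.2167 [0.449  0.2845 0.2878] [ 0.5195 -0.0296  1.8606 -0.0027  1.3126 -0.8038]
roll c [0.4198 0.1632] size [0.1265 0.0445] yaw 4.4547438621521 zmed 0.0469178331708755
roll c [0.4234 0.2627] size [0.124  0.0414] yaw 12.829410552978516 zmed 0.04719704942828912
roll c [0.5801 0.1555] size [0.1248 0.0431] yaw 8.62486743927002 zmed 0.04720560661137774
wrist
roll c [0.4199 0.2639] size [0.1286 0.0456] yaw 11.362781524658203 zmed 0.050565862812508744
roll c [0.4162 0.1662] size [0.1288 0.0429] yaw 4.774777889251709 zmed 0.05031523467324492
roll c [0.5239 0.1485] size [0.0203 0.0414] yaw -72.92398262023926 zmed 0.0471021219347543
roll c [0.6079 0.175 ] size [0.0377 0.0769] yaw -27.777305603027344 zmed 0.04892638328811738
((0.4870067536830902, 0.4290604293346405), (0.07025740295648575, 0.18235543370246887), 74.81294250488281) [0.0576 0.0647 0.0816]
```

View pics/g.png

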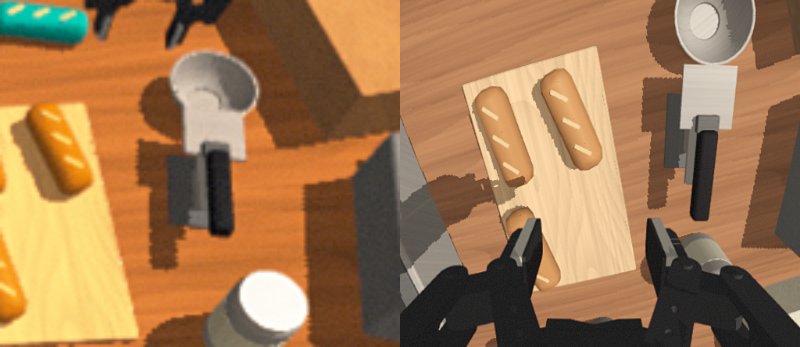

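The scraper lies flat along the rest, with its handle at (217,190) in the left view. The three rolls are unmoved. I take the roll at (0.422, 0.263) first.

Call:
step_arm(
  deltas="0.8 0.021 -0.0275 0 0;0.8 0 0 0 -6.5;0.8 0 0 0 -6.5;0.8 0 0 0 -6.5;0.8 0 0 0 -6.5",
)

```text
clock: 10.73
tool_pos: [0.4243, 0.2695, 0.2872]
eef_rot: [[-0.977, -0.214, 0.0], [-0.214, 0.977, 0.001], [-0.0, 0.001, -1.0]]
ft_force: [0.7, -0.2, -0.8]
width: 0.0682
finger_force: 0.0
```

Call:
step_arm(
  deltas="0.8 0 0 0.038 0;0.8 0 0 0.038 0;0.8 0 0 0.038 0;0.8 0 0 0.038 0;0.8 0 0 0 0",
)

```text
clock: 11.15
tool_pos: [0.4188, 0.2663, 0.127]
eef_rot: [[-0.978, -0.209, -0.013], [-0.209, 0.978, -0.007], [0.014, -0.004, -1.0]]
ft_force: [-0.8, -1.1, -0.3]
width: 0.0683
finger_force: 0.0
```

```bash
python3 - <<'E'
from rolls import *
s=status.observe();R=s['eef_rot'];print(s['tool_pos'],np.degrees(np.arctan2(R[1,0],R[0,0])))
w=grab('wrist');rolls(w);a=grab('scene');rolls(a)
E
```

```text
[0.4188 0.2663 0.127 ] -167.9398264404046
roll c [0.4143 0.1662] size [0.1252 0.0428] yaw 5.039647102355957 zmed 0.05040050491964697
roll c [0.4184 0.2634] size [0.1244 0.0455] yaw 11.922350883483887 zmed 0.05076887176059586
roll c [0.5176 0.1478] size [0.0086 0.039 ] yaw -86.921213388443 zmed 0.037827002692371464
roll c [0.5827 0.1761] size [0.02   0.0227] yaw -19.78490447998047 zmed 0.04453749634163923
roll c [0.4195 0.1638] size [0.1273 0.0441] yaw 4.8596696853637695 zmed 0.04717690648358219
roll c [0.4251 0.2623] size [0.1221 0.042 ] yaw 13.119829177856445 zmed 0.04687942434975467
roll c [0.5805 0.1554] size [0.1238 0.0438] yaw 8.091399192810059 zmed 0.047252480767467075
```

Call:
step_arm(
  deltas="0.8 -0.001 -0.003 0.03 0;0.8 0 0 0.03 0;0.8 0 0 0.026 0;0.8 0 0 0 0",
)

```text
clock: 11.58
tool_pos: [0.4248, 0.2654, 0.0475]
eef_rot: [[-0.978, -0.208, -0.003], [-0.208, 0.978, -0.002], [0.003, -0.001, -1.0]]
ft_force: [-2.0, -0.2, 0.3]
width: 0.068
finger_force: 0.0
```

Call:
step_arm(
  deltas="0.4 0 0 0 0;0.4 0 0 0 0;0.4 0 0 0 0;0.4 0 0 0 0;0.4 0 0 0 0",
  squeeze=30,
)

```text
clock: 12.0
tool_pos: [0.4283, 0.2671, 0.0522]
eef_rot: [[-0.978, -0.208, 0.006], [-0.208, 0.978, 0.003], [-0.006, 0.002, -1.0]]
ft_force: [-0.3, 1.2, 7.5]
width: 0.045
finger_force: 33.3
```

Call:
step_arm(
  deltas="0.3 0 0 -0.01 0;0.3 0 0 -0.03 0;0.3 0 0 -0.038 0;0.3 0 0 -0.038 0;0.3 0 0 -0.038 0",
)

```text
clock: 12.42
tool_pos: [0.425, 0.2652, 0.2055]
eef_rot: [[-0.978, -0.208, -0.0], [-0.208, 0.978, 0.0], [0.0, 0.0, -1.0]]
ft_force: [1.0, 0.4, -1.3]
width: 0.0451
finger_force: 32.4
```

Call:
step_arm(
  deltas="0.3 0 0 -0.035 4.7;0.3 0 0 -0.035 4.7;0.3 -0.0121 -0.0326 0 0;0.3 -0.0121 -0.0326 0 0;0.3 -0.0121 -0.0326 0 0",
)

```text
clock: 12.83
tool_pos: [0.4667, 0.169, 0.2757]
eef_rot: [[-0.999, -0.048, 0.004], [-0.048, 0.999, 0.001], [-0.004, 0.001, -1.0]]
ft_force: [0.4, 0.1, -1.3]
width: 0.0451
finger_force: 32.4
```

Call:
step_arm(
  deltas="0.3 -0.0121 -0.0326 0 0;0.3 -0.0121 -0.0326 0 0;0.3 -0.0121 -0.0326 0 0;0.3 -0.0121 -0.0326 0 0;0.3 -0.0121 -0.0326 0 0",
)

```text
clock: 13.25
tool_pos: [0.5342, 0.0077, 0.2743]
eef_rot: [[-0.999, -0.045, 0.001], [-0.045, 0.999, 0.0], [-0.001, 0.0, -1.0]]
ft_force: [0.5, 1.0, -1.3]
width: 0.0454
finger_force: 32.4
```

Call:
step_arm(
  deltas="0.3 -0.0121 -0.0326 0 0;0.3 -0.0121 -0.0326 0 0;0.3 -0.0121 -0.0326 0 0;0.3 0 0 0 0;0.3 0 0 0 0",
)

```text
clock: 13.67
tool_pos: [0.575, -0.0883, 0.2737]
eef_rot: [[-0.999, -0.042, 0.0], [-0.042, 0.999, 0.0], [-0.0, 0.0, -1.0]]
ft_force: [-0.2, 0.4, -0.5]
width: 0.0452
finger_force: 32.4
```

```bash
python3 - <<'E'
from h import *
np.set_printoptions(precision=4,suppress=True)
s=status.observe();R=s['eef_rot'];print(s['tool_pos'],np.degrees(np.arctan2(R[1,0],R[0,0])),s['finger_force'],s['width'])
a=grab('scene');w=grab('wrist');im=np.hstack([cv2.resize(a['img'][120:290,110:310,::-1],(400,340)),cv2.resize(w['img'][:,:,::-1],(400,340))]);cv2.imwrite('pics/i.png',im)
P=cloud(a);z=P[...,2];hsv=cv2.cvtColor(a['img'],cv2.COLOR_RGB2HSV)
m=(z>.19)&(hsv[...,1]>130)&(hsv[...,0]<25)&(abs(P[...,0]-.57)<.12)&(abs(P[...,1]+.09)<.1);q=P[m];print(len(q));print(cv2.minAreaRect(q[:,:2].astype(np.float32)),np.percentile(q,[2,98],0)) if len(q)>5 else 0
P=cloud(w);z=P[...,2];hsv=cv2.cvtColor(w['img'],cv2.COLOR_RGB2HSV)
m=(z>.2)&(hsv[...,1]>90)&(hsv[...,0]<25)&(abs(P[...,0]-.57)<.12)&(abs(P[...,1]+.09)<.1);q=P[m];print(len(q));print(cv2.minAreaRect(q[:,:2].astype(np.float32)),np.percentile(q,[2,50,98],0)) if len(q)>5 else 0
E
```

```text
[ 0.575  -0.0883  0.2737] -177.5789028634622 32.39949703216553 0.04520018466331992
688
((0.5855130553245544, -0.09711530804634094), (0.12221574038267136, 0.08347266912460327), 66.4748306274414) [[ 0.5526 -0.1544  0.2537]
 [ 0.6311 -0.0522  0.6217]]
25480
((0.5630757808685303, -0.08722628653049469), (0.10995323210954666, 0.1005500927567482), 41.916725158691406) [[ 0.5045 -0.1087  0.2598]
 [ 0.5516 -0.0871  0.2723]
 [ 0.6135 -0.0647  0.2946]]
```

View pics/i.png

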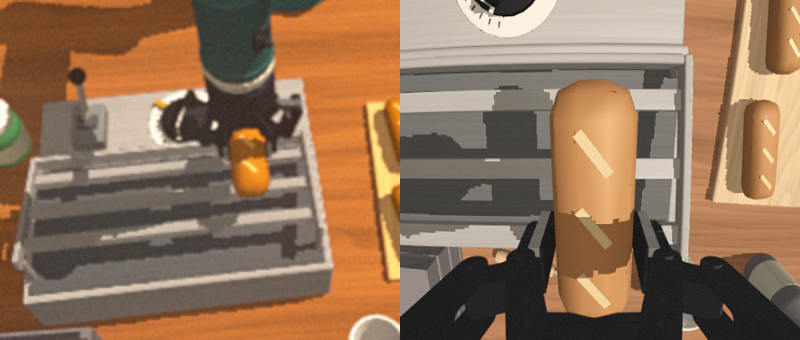

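The views show the roll held squarely, 8 mm forward of the TCP, above its slot. I check its pitch numerically before lowering.

```bash
cat > held.py <<'E'
from h import *
np.set_printoptions(precision=4,suppress=True)
s=status.observe();R=s['eef_rot'];t=s['tool_pos'];print(t,np.degrees(np.arctan2(R[1,0],R[0,0])),s['finger_force'],s['width'])
w=grab('wrist');P=cloud(w);hsv=cv2.cvtColor(w['img'],cv2.COLOR_RGB2HSV)
L=(P-t)@R
m=(abs(L[...,2])<.05)&(hsv[...,1]>90)&(hsv[...,0]<25)&(abs(L[...,0])<.1)&(abs(L[...,1])<.03)
q=L[m];print('tool-frame extents x,y,z',np.percentile(q,[1,50,99],0))
for a in np.arange(-.04,.08,.01):
    k=(abs(q[:,0]-a)<.005)&(abs(q[:,1])<.012)
    if k.sum()>20: print(round(a,3),np.median(q[k,2]).round(4),end='; ')
E
python3 held.py
```

```text
[ 0.5744 -0.0863  0.2734] -177.4172161072805 32.398892641067505 0.045165831891015196
tool-frame extents x,y,z [[-0.041  -0.0213 -0.002 ]
 [ 0.024   0.001   0.0013]
 [ 0.0713  0.0232  0.0145]]
-0.04 0.0001; -0.03 -0.0001; -0.02 -0.0002; -0.01 -0.0003; 0.0 -0.0004; 0.01 -0.0006; 0.02 -0.0004; 0.03 -0.0005; 0.04 -0.0004; 0.05 -0.0005; 0.06 0.0006; 0.07 0.0055;
```

Call:
step_arm(
  deltas="0.3 0 0 0.03 0;0.3 0 0 0.015 0;0.3 0 0 0.005 0;0.3 0 0 0.003 0;0.3 0 0 0 0",
  squeeze=22,
)

```text
clock: 14.23
tool_pos: [0.5746, -0.0857, 0.2199]
eef_rot: [[-0.999, -0.047, -0.0], [-0.047, 0.999, 0.0], [0.0, 0.0, -1.0]]
ft_force: [-1.2, 0.3, -1.6]
width: 0.0451
finger_force: 32.4
```

Call:
step_arm(
  deltas="0.3 0 0 0.003 0;0.3 0 0 0.003 0;0.3 0 0 0.002 0;0.3 0 0 0 0",
)

```text
clock: 14.57
tool_pos: [0.5752, -0.0867, 0.2141]
eef_rot: [[-0.999, -0.046, 0.002], [-0.046, 0.999, -0.0], [-0.002, -0.0, -1.0]]
ft_force: [-4.3, 0.7, 5.1]
width: 0.0452
finger_force: 33.6
```

Call:
step_arm(
  deltas="0.3 0 0 0.002 0;0.3 0 0 0.002 0;0.3 0 0 0.002 0;0.3 0 0 0 0",
)

```text
clock: 14.9
tool_pos: [0.575, -0.087, 0.2083]
eef_rot: [[-0.999, -0.046, 0.001], [-0.046, 0.999, -0.001], [-0.001, -0.001, -1.0]]
ft_force: [-5.2, -0.2, 6.1]
width: 0.0455
finger_force: 34.4
```

```bash
python3 held.py
```

```text
[ 0.575  -0.087   0.2083] -177.38801785124798 34.40878450870514 0.04549534614904507
tool-frame extents x,y,z [[-0.0355 -0.0212 -0.007 ]
 [ 0.0201  0.001   0.0041]
 [ 0.0688  0.0231  0.0219]]
-0.04 -0.0071; -0.03 -0.0061; -0.02 -0.0045; -0.01 -0.0028; 0.0 -0.0014; 0.01 0.0002; 0.02 0.0022; 0.03 0.0037; 0.04 0.0054; 0.05 0.0071; 0.06 0.0097; 0.07 0.0149;
```

Call:
step_arm(
  deltas="0.3 0 0 0.002 0;0.3 0 0 0.002 0;0.3 0 0 0 0",
)

```text
clock: 15.2
tool_pos: [0.575, -0.0871, 0.2056]
eef_rot: [[-0.999, -0.046, 0.001], [-0.046, 0.999, -0.001], [-0.001, -0.001, -1.0]]
ft_force: [-8.1, 0.5, 11.6]
width: 0.0457
finger_force: 35.6
```

```bash
python3 held.py
```

```text
[ 0.575  -0.0871  0.2056] -177.3822256988025 35.57723522186279 0.04570244547495007
tool-frame extents x,y,z [[-0.034  -0.0211 -0.0086]
 [ 0.0193  0.001   0.0045]
 [ 0.0682  0.0232  0.0245]]
-0.03 -0.0078; -0.02 -0.0058; -0.01 -0.0037; 0.0 -0.0018; 0.01 0.0002; 0.02 0.0027; 0.03 0.0047; 0.04 0.0069; 0.05 0.0092; 0.06 0.0122; 0.07 0.0178;
```

It now lies at the slope angle (0.213). I release and go for the next roll.

Call:
step_arm(
  deltas="0.6 0 0 0 0;0.7 0 0 0 0;0.75 0 0 0 0;0.75 0 0 -0.02 0;0.75 0 0 -0.035 0",
)

```text
clock: 15.67
tool_pos: [0.5718, -0.086, 0.2521]
eef_rot: [[-0.999, -0.046, -0.01], [-0.046, 0.999, 0.002], [0.01, 0.003, -1.0]]
ft_force: [-0.5, 0.3, -0.4]
width: 0.0641
finger_force: 0.0
```

Call:
step_arm(
  deltas="0.75 0 0 -0.035 0;0.75 0 0 -0.01 0;0.75 0 0 0 0",
)

```text
clock: 15.92
tool_pos: [0.5774, -0.0871, 0.3069]
eef_rot: [[-0.999, -0.046, 0.009], [-0.046, 0.999, -0.002], [-0.009, -0.002, -1.0]]
ft_force: [0.9, -1.7, 0.4]
width: 0.064
finger_force: 0.0
```

```bash
python3 held.py; python3 - <<'E'
from rolls import *
a=grab('scene');rolls(a)
P=cloud(a);z=P[...,2];hsv=cv2.cvtColor(a['img'],cv2.COLOR_RGB2HSV)
m=(z>.17)&(z<.24)&(hsv[...,1]>130)&(hsv[...,0]<25)&(abs(P[...,0]-.57)<.12)&(abs(P[...,1]+.09)<.1);q=P[m]
print(len(q),np.percentile(q,[2,50,98],0),cv2.minAreaRect(q[:,:2].astype(np.float32)))
E
```

```text
[ 0.5774 -0.0871  0.3069] -177.38942665483668 0.0 0.06400842954390874
roll c [0.4197 0.1643] size [0.1274 0.0434] yaw 5.282895565032959 zmed 0.04711537975512836
roll c [0.5802 0.155 ] size [0.1279 0.0427] yaw 8.229042053222656 zmed 0.04726593602253226
638 [[ 0.5147 -0.1075  0.1846]
 [ 0.5835 -0.086   0.2019]
 [ 0.6327 -0.0643  0.2135]] ((0.5707102417945862, -0.08603069931268692), (0.12848642468452454, 0.045833781361579895), 2.729947566986084)Traceback (most recent call last):
  File "held.py", line 7, in <module>
    q=L[m];print('tool-frame extents x,y,z',np.percentile(q,[1,50,99],0))
                                            ~~~~~~~~~~~~~^^^^^^^^^^^^^^^
    return _quantile_unchecked(
        a, q, axis, out, overwrite_input, method, keepdims, weights)
    return _ureduce(a,
                    func=_quantile_ureduce_func,
    ...<5 lines>...
                    overwrite_input=overwrite_input,
                    method=method)
    r = func(a, **kwargs)
    result = _quantile(arr,
                       quantiles=q,
    ...<2 lines>...
                       out=out,
                       weights=wgt)
    slices_having_nans = np.isnan(arr[-1, ...])
                                  ~~~^^^^^^^^^
IndexError: index -1 is out of bounds for axis 0 with size 0
```

Call:
step_arm(
  deltas="0.8 -0.0016 0.035 0 0;0.8 -0.0016 0.035 0 0;0.8 -0.0016 0.035 0 0;0.8 -0.0016 0.035 0 0;0.8 -0.0016 0.035 0 0",
)

```text
clock: 16.43
tool_pos: [0.5733, 0.0898, 0.2986]
eef_rot: [[-0.999, -0.045, -0.005], [-0.045, 0.999, -0.001], [0.005, -0.0, -1.0]]
ft_force: [0.3, -0.4, 0.7]
width: 0.0683
finger_force: 0.0
```

Call:
step_arm(
  deltas="0.8 -0.0016 0.035 0 0;0.8 -0.0016 0.034 0 0;0.8 0 0 0.035 -5.8;0.8 0 0 0.035 0;0.8 0 0 0.035 0",
)

```text
clock: 16.85
tool_pos: [0.5736, 0.1585, 0.1935]
eef_rot: [[-0.989, -0.149, -0.002], [-0.149, 0.989, -0.001], [0.002, -0.0, -1.0]]
ft_force: [-0.4, 0.1, -1.2]
width: 0.0681
finger_force: 0.0
```

Call:
step_arm(
  deltas="0.8 0 0 0.03 0;0.8 0 0 0 0;0.8 0 0 0 0;0.8 0 0 0 0",
)

```text
clock: 17.18
tool_pos: [0.5751, 0.1576, 0.1671]
eef_rot: [[-0.989, -0.146, -0.0], [-0.146, 0.989, -0.0], [0.0, -0.0, -1.0]]
ft_force: [0.3, -0.1, 0.8]
width: 0.0685
finger_force: 0.0
```

```bash
python3 - <<'E'
from rolls import *
s=status.observe();R=s['eef_rot'];print(s['tool_pos'],np.degrees(np.arctan2(R[1,0],R[0,0])))
w=grab('wrist');rolls(w);a=grab('scene');rolls(a)
E
```

```text
[0.5751 0.1576 0.1671] -171.5971719488494
roll c [0.4613 0.1685] size [0.0407 0.0472] yaw -81.04568767547607 zmed 0.049924179321005985
roll c [0.5765 0.155 ] size [0.1253 0.0457] yaw 8.979887008666992 zmed 0.05076048189459209
roll c [0.4044 0.1598] size [0.0436 0.0963] yaw -4.128135681152344 zmed 0.04773264579244629
roll c [0.5835 0.156 ] size [0.1211 0.044 ] yaw 8.803271293640137 zmed 0.047516933766451
```

Call:
step_arm(
  deltas="0.8 -0.001 -0.003 0.035 0;0.8 0 0 0.035 0;0.8 0 0 0.035 0;0.8 0 0 0.02 0;0.8 0 0 0 0",
)

```text
clock: 17.7
tool_pos: [0.5739, 0.154, 0.0388]
eef_rot: [[-0.989, -0.146, -0.006], [-0.146, 0.989, -0.001], [0.006, -0.0, -1.0]]
ft_force: [-0.7, 0.6, -0.4]
width: 0.0686
finger_force: 0.0
```

Call:
step_arm(
  deltas="0.4 0 0 0 0;0.4 0 0 0 0;0.4 0 0 0 0;0.4 0 0 0 0;0.4 0 0 0 0",
  squeeze=30,
)

```text
clock: 18.12
tool_pos: [0.5789, 0.1553, 0.045]
eef_rot: [[-0.989, -0.146, 0.005], [-0.146, 0.989, 0.001], [-0.005, 0.0, -1.0]]
ft_force: [0.4, -1.2, 6.9]
width: 0.0453
finger_force: 32.7
```

Call:
step_arm(
  deltas="0.3 0 0 -0.01 0;0.3 0 0 -0.03 0;0.3 0 0 -0.038 0;0.3 0 0 -0.038 0;0.3 0 0 -0.038 0",
)

```text
clock: 18.53
tool_pos: [0.5756, 0.1547, 0.198]
eef_rot: [[-0.989, -0.146, -0.001], [-0.146, 0.989, -0.0], [0.001, -0.0, -1.0]]
ft_force: [0.8, 0.4, -0.2]
width: 0.0456
finger_force: 31.8
```

Call:
step_arm(
  deltas="0.3 0 0 -0.038 5.8;0.3 0 0 -0.035 0;0.3 0 0 0 0",
)

```text
clock: 18.78
tool_pos: [0.5805, 0.1558, 0.2799]
eef_rot: [[-0.999, -0.046, 0.016], [-0.046, 0.999, 0.004], [-0.016, 0.003, -1.0]]
ft_force: [2.0, -0.0, 0.5]
width: 0.0456
finger_force: 31.9
```

```bash
python3 held.py
```

```text
[0.5805 0.1558 0.2799] -177.39134672292602 31.913856267929077 0.04560321120890364
tool-frame extents x,y,z [[-0.0353 -0.0213 -0.0092]
 [ 0.0217  0.001  -0.0058]
 [ 0.0642  0.0231  0.0077]]
-0.04 -0.0069; -0.03 -0.0075; -0.02 -0.0076; -0.01 -0.0077; 0.0 -0.0078; 0.01 -0.0078; 0.02 -0.0077; 0.03 -0.0077; 0.04 -0.0077; 0.05 -0.0071; 0.06 -0.003; 0.07 0.0082;
```

Call:
step_arm(
  deltas="0.3 0 0 -0.03 0;0.3 0.0017 -0.0341 0 0;0.3 0.0017 -0.0341 0 0;0.3 0.0017 -0.0341 0 0;0.3 0.0017 -0.0341 0 0",
)

```text
clock: 19.25
tool_pos: [0.5746, 0.0172, 0.2979]
eef_rot: [[-0.999, -0.047, -0.002], [-0.047, 0.999, -0.0], [0.002, 0.0, -1.0]]
ft_force: [-0.3, 0.5, -1.5]
width: 0.0451
finger_force: 31.8
```

Call:
step_arm(
  deltas="0.3 0.0017 -0.0341 0 0;0.3 0.0017 -0.0341 0 0;0.3 0.0017 -0.0341 0 0;0.3 0.0017 -0.0341 0 0;0.3 0.0017 -0.0341 0 0",
)

```text
clock: 19.67
tool_pos: [0.5738, -0.1538, 0.2975]
eef_rot: [[-0.999, -0.046, -0.002], [-0.046, 0.999, 0.001], [0.002, 0.001, -1.0]]
ft_force: [0.3, 0.6, -1.4]
width: 0.0456
finger_force: 31.8
```

Call:
step_arm(
  deltas="0.3 0.0017 -0.0341 0 0;0.3 0 0 0 0;0.3 0 0 0 0;0.3 0 0 0 0",
)

```text
clock: 20.0
tool_pos: [0.5741, -0.1863, 0.2977]
eef_rot: [[-0.999, -0.045, -0.002], [-0.045, 0.999, 0.001], [0.002, 0.002, -1.0]]
ft_force: [0.4, 0.2, -0.5]
width: 0.0456
finger_force: 31.8
```

```bash
python3 held.py
```

```text
[ 0.5741 -0.1863  0.2977] -177.43366976949793 31.834362745285034 0.045581223616779555
tool-frame extents x,y,z [[-0.0352 -0.0214 -0.0093]
 [ 0.0216  0.001  -0.0059]
 [ 0.064   0.0232  0.0074]]
-0.04 -0.0074; -0.03 -0.0074; -0.02 -0.0076; -0.01 -0.0077; 0.0 -0.0078; 0.01 -0.0078; 0.02 -0.0078; 0.03 -0.0078; 0.04 -0.0078; 0.05 -0.0072; 0.06 -0.0032; 0.07 0.0077;
```

Call:
step_arm(
  deltas="0.3 0 0 0.035 0;0.3 0 0 0.035 0;0.3 0 0 0.01 0;0.3 0 0 0.004 0;0.3 0 0 0 0",
  squeeze=22,
)

```text
clock: 20.47
tool_pos: [0.5745, -0.1854, 0.2142]
eef_rot: [[-0.999, -0.047, -0.002], [-0.047, 0.999, 0.001], [0.002, 0.001, -1.0]]
ft_force: [0.1, -0.3, -0.7]
width: 0.0452
finger_force: 31.8
```

Call:
step_arm(
  deltas="0.3 0 0 0.003 0;0.3 0 0 0.003 0;0.3 0 0 0.003 0;0.3 0 0 0 0",
)

```text
clock: 20.8
tool_pos: [0.576, -0.1869, 0.2079]
eef_rot: [[-0.999, -0.046, 0.003], [-0.046, 0.999, -0.001], [-0.003, -0.001, -1.0]]
ft_force: [-2.2, 0.5, 3.9]
width: 0.0458
finger_force: 32.3
```

Call:
step_arm(
  deltas="0.3 0 0 0.002 0;0.3 0 0 0.002 0;0.3 0 0 0.002 0;0.3 0 0 0 0",
)

```text
clock: 21.13
tool_pos: [0.5752, -0.1873, 0.2018]
eef_rot: [[-0.999, -0.045, 0.001], [-0.045, 0.999, -0.001], [-0.001, -0.001, -1.0]]
ft_force: [-4.3, -0.2, 5.7]
width: 0.0452
finger_force: 33.2
```

```bash
python3 held.py
```

```text
[ 0.5752 -0.1873  0.2018] -177.4014115402745 33.15524876117706 0.045183518019501254
tool-frame extents x,y,z [[-0.0307 -0.0212 -0.0125]
 [ 0.0185  0.001  -0.0036]
 [ 0.0623  0.0232  0.0131]]
-0.03 -0.0122; -0.02 -0.0111; -0.01 -0.0098; 0.0 -0.0085; 0.01 -0.0069; 0.02 -0.0055; 0.03 -0.004; 0.04 -0.0025; 0.05 -0.0008; 0.06 0.0043;
```

Call:
step_arm(
  deltas="0.3 0 0 0.002 0;0.3 0 0 0.002 0;0.3 0 0 0 0;0.3 0 0 0 0",
)

```text
clock: 21.52
tool_pos: [0.5748, -0.1875, 0.1977]
eef_rot: [[-0.999, -0.045, 0.0], [-0.045, 0.999, -0.001], [-0.0, -0.001, -1.0]]
ft_force: [-4.8, -1.3, 4.6]
width: 0.0454
finger_force: 33.6
```

```bash
python3 held.py
```

```text
[ 0.5748 -0.1875  0.1977] -177.4052191804654 33.639360666275024 0.045433274516925776
tool-frame extents x,y,z [[-0.0289 -0.0212 -0.0145]
 [ 0.0173  0.001  -0.0029]
 [ 0.0614  0.0232  0.0158]]
-0.03 -0.0143; -0.02 -0.0129; -0.01 -0.0109; 0.0 -0.0089; 0.01 -0.0067; 0.02 -0.0046; 0.03 -0.0025; 0.04 -0.0002; 0.05 0.0022; 0.06 0.0076;
```

Call:
step_arm(
  deltas="0.6 0 0 0 0;0.7 0 0 0 0;0.75 0 0 0 0;0.75 0 0 -0.02 0;0.75 0 0 -0.035 0",
)

```text
clock: 21.98
tool_pos: [0.5719, -0.1854, 0.2459]
eef_rot: [[-0.999, -0.045, -0.01], [-0.046, 0.999, 0.004], [0.01, 0.004, -1.0]]
ft_force: [0.6, 0.4, -0.9]
width: 0.0639
finger_force: 0.0
```

Call:
step_arm(
  deltas="0.75 0 0 -0.035 0;0.75 0 0 -0.01 0;0.8 0.0129 0.0326 0 0;0.8 0.0129 0.0326 0 0;0.8 0.0129 0.0326 0 0",
)

```text
clock: 22.4
tool_pos: [0.5317, -0.0901, 0.2961]
eef_rot: [[-0.999, -0.044, 0.001], [-0.044, 0.999, 0.0], [-0.001, 0.0, -1.0]]
ft_force: [0.8, 1.6, 0.5]
width: 0.0682
finger_force: 0.0
```

Call:
step_arm(
  deltas="0.8 0.0129 0.0326 0 0;0.8 0.0129 0.0326 0 0;0.8 0.0129 0.0326 0 0;0.8 0.0129 0.0326 0 0;0.8 0.0129 0.0326 0 0",
)

```text
clock: 22.82
tool_pos: [0.4591, 0.0706, 0.2959]
eef_rot: [[-0.999, -0.045, 0.001], [-0.045, 0.999, 0.0], [-0.001, 0.0, -1.0]]
ft_force: [0.9, 1.0, 0.1]
width: 0.0684
finger_force: 0.0
```

Call:
step_arm(
  deltas="0.8 0.0129 0.0326 0 0;0.8 0.0129 0.0326 0 0;0.8 0.0129 0.0326 0 0;0.8 0 0 0.035 -2.4;0.8 0 0 0.035 0",
)

```text
clock: 23.23
tool_pos: [0.4183, 0.168, 0.228]
eef_rot: [[-0.996, -0.093, 0.008], [-0.093, 0.996, 0.003], [-0.008, 0.002, -1.0]]
ft_force: [0.5, 0.0, -0.7]
width: 0.0687
finger_force: 0.0
```

Call:
step_arm(
  deltas="0.8 0 0 0.035 0;0.8 0 0 0.02 0;0.8 0 0 0 0;0.8 0 0 0 0;0.8 0 0 0 0",
)

```text
clock: 23.65
tool_pos: [0.418, 0.1655, 0.1724]
eef_rot: [[-0.996, -0.087, 0.002], [-0.087, 0.996, 0.001], [-0.002, 0.001, -1.0]]
ft_force: [-0.2, 0.4, -0.1]
width: 0.0685
finger_force: 0.0
```

```bash
cat > rackrolls.py <<'E'
from rolls import *
def rack(a):
    P=cloud(a);z=P[...,2];hsv=cv2.cvtColor(a['img'],cv2.COLOR_RGB2HSV)
    m=((z>.175)&(z<.24)&(hsv[...,1]>130)&(hsv[...,0]<25)&(abs(P[...,0]-.57)<.12)&(abs(P[...,1]+.19)<.19)).astype(np.uint8)
    n,l,st,_=cv2.connectedComponentsWithStats(m)
    for i in range(1,n):
        if st[i,4]>100: q=P[l==i];t=q[q[:,2]>np.percentile(q[:,2],20)];print('rack',cv2.minAreaRect(q[:,:2].astype(np.float32)),np.percentile(q[:,2],[2,50,98]))
E
python3 - <<'E'
from rackrolls import *
s=status.observe();R=s['eef_rot'];print(s['tool_pos'],np.degrees(np.arctan2(R[1,0],R[0,0])))
w=grab('wrist');rolls(w);print('sc');a=grab('scene');rolls(a);rack(a)
E
```

```text
[0.418  0.1655 0.1724] -174.9965238906716
roll c [0.4144 0.1635] size [0.1246 0.0456] yaw 4.866561412811279 zmed 0.05071843314762914
sc
roll c [0.4183 0.1639] size [0.1262 0.0443] yaw 6.129606246948242 zmed 0.047078288107978705
rack ((0.5709307193756104, -0.08600127696990967), (0.1272456794977188, 0.045808371156454086), 2.6485543251037598) [0.1844 0.2014 0.2132]
rack ((0.5789364576339722, -0.18651027977466583), (0.12549230456352234, 0.04207642003893852), 2.352187156677246) [0.186  0.2022 0.2139]
```

Call:
step_arm(
  deltas="0.8 0.003 -0.0017 0.035 0;0.8 0 0 0.035 0;0.8 0 0 0.035 0;0.8 0 0 0.025 0;0.8 0 0 0 0",
)

```text
clock: 24.17
tool_pos: [0.4111, 0.162, 0.0377]
eef_rot: [[-0.996, -0.087, -0.007], [-0.087, 0.996, -0.002], [0.007, -0.002, -1.0]]
ft_force: [-1.5, -0.5, 0.1]
width: 0.0684
finger_force: 0.0
```

Call:
step_arm(
  deltas="0.4 0 0 0 0;0.4 0 0 0 0;0.4 0 0 0 0;0.4 0 0 0 0;0.4 0 0 0 0",
  squeeze=30,
)

```text
clock: 24.58
tool_pos: [0.4162, 0.1639, 0.0432]
eef_rot: [[-0.996, -0.087, 0.004], [-0.087, 0.996, 0.001], [-0.005, 0.001, -1.0]]
ft_force: [-0.4, 0.1, 7.2]
width: 0.0456
finger_force: 32.4
```

Call:
step_arm(
  deltas="0.3 0 0 -0.01 0;0.3 0 0 -0.03 0;0.3 0 0 -0.038 0;0.3 0 0 -0.038 0;0.3 0 0 -0.038 0",
)

```text
clock: 25.0
tool_pos: [0.4132, 0.1629, 0.1971]
eef_rot: [[-0.996, -0.087, -0.0], [-0.087, 0.996, -0.0], [0.0, -0.0, -1.0]]
ft_force: [1.4, 1.0, -1.2]
width: 0.0456
finger_force: 31.4
```

Call:
step_arm(
  deltas="0.3 0 0 -0.038 2.4;0.3 0 0 -0.038 0;0.3 0 0 -0.028 0;0.3 0 0 0 0;0.3 0 0 0 0",
)

```text
clock: 25.42
tool_pos: [0.4149, 0.1635, 0.3021]
eef_rot: [[-0.999, -0.046, 0.005], [-0.046, 0.999, 0.002], [-0.006, 0.002, -1.0]]
ft_force: [-1.1, 1.0, -2.2]
width: 0.0456
finger_force: 31.6
```

```bash
python3 held.py
```

```text
[0.4149 0.1635 0.3021] -177.38800245219275 31.59309446811676 0.04561520203980451
tool-frame extents x,y,z [[-0.0336 -0.0214 -0.0109]
 [ 0.0214  0.001  -0.0075]
 [ 0.0633  0.0233  0.0061]]
-0.03 -0.0092; -0.02 -0.0093; -0.01 -0.0094; 0.0 -0.0095; 0.01 -0.0095; 0.02 -0.0095; 0.03 -0.0093; 0.04 -0.0094; 0.05 -0.0086; 0.06 -0.0039;
```

Call:
step_arm(
  deltas="0.3 -0.0102 -0.0327 0 0;0.3 -0.0102 -0.0327 0 0;0.3 -0.0102 -0.0327 0 0;0.3 -0.0102 -0.0327 0 0;0.3 -0.0102 -0.0327 0 0",
)

```text
clock: 25.88
tool_pos: [0.471, 0.0008, 0.2963]
eef_rot: [[-0.999, -0.046, -0.005], [-0.046, 0.999, 0.0], [0.005, 0.001, -1.0]]
ft_force: [0.9, -0.6, -0.7]
width: 0.0453
finger_force: 31.6
```

Call:
step_arm(
  deltas="0.3 -0.0102 -0.0327 0 0;0.3 -0.0102 -0.0327 0 0;0.3 -0.0102 -0.0327 0 0;0.3 -0.0102 -0.0327 0 0;0.3 -0.0102 -0.0327 0 0",
)

```text
clock: 26.3
tool_pos: [0.5295, -0.1601, 0.2959]
eef_rot: [[-0.999, -0.045, -0.005], [-0.045, 0.999, 0.002], [0.005, 0.002, -1.0]]
ft_force: [0.7, 0.7, -1.2]
width: 0.0457
finger_force: 31.6
```

Call:
step_arm(
  deltas="0.3 -0.0102 -0.0327 0 0;0.3 -0.0102 -0.0327 0 0;0.3 -0.0102 -0.0327 0 0;0.3 -0.0102 -0.0327 0 0;0.3 0 0 0 0",
)

```text
clock: 26.72
tool_pos: [0.5772, -0.2926, 0.2948]
eef_rot: [[-0.999, -0.042, -0.004], [-0.042, 0.999, -0.001], [0.004, -0.0, -1.0]]
ft_force: [0.0, -0.8, -0.8]
width: 0.0453
finger_force: 31.8
```

Call:
step_arm(
  deltas="0.3 0 0 0 0;0.3 0 0 0 0",
)

```text
clock: 26.88
tool_pos: [0.5763, -0.2869, 0.2962]
eef_rot: [[-0.999, -0.045, -0.004], [-0.045, 0.999, 0.003], [0.004, 0.003, -1.0]]
ft_force: [-0.4, -0.1, -0.8]
width: 0.0456
finger_force: 31.8
```

```bash
python3 held.py
```

```text
[ 0.5763 -0.2869  0.2962] -177.42224513281846 31.75543785095215 0.045599493695903756
tool-frame extents x,y,z [[-0.0336 -0.0211 -0.0109]
 [ 0.0213  0.0011 -0.0075]
 [ 0.0631  0.0233  0.0058]]
-0.03 -0.0091; -0.02 -0.0093; -0.01 -0.0094; 0.0 -0.0094; 0.01 -0.0094; 0.02 -0.0093; 0.03 -0.0093; 0.04 -0.0093; 0.05 -0.0086; 0.06 -0.0041;
```

Next I shift 2 mm up the slope and lower to about 0.195.

Call:
step_arm(
  deltas="0.3 -0.002 0 0.035 0;0.3 0 0 0.035 0;0.3 0 0 0.011 0;0.3 0 0 0.004 0;0.3 0 0 0 0",
  squeeze=22,
)

```text
clock: 27.35
tool_pos: [0.5787, -0.2862, 0.213]
eef_rot: [[-0.999, -0.047, -0.002], [-0.047, 0.999, 0.001], [0.002, 0.001, -1.0]]
ft_force: [0.3, 0.2, -0.5]
width: 0.0455
finger_force: 31.8
```

Call:
step_arm(
  deltas="0.3 0 0 0.003 0;0.3 0 0 0.003 0;0.3 0 0 0.003 0;0.3 0 0 0.002 0;0.3 0 0 0 0",
)

```text
clock: 27.77
tool_pos: [0.58, -0.2884, 0.2053]
eef_rot: [[-0.999, -0.045, 0.002], [-0.045, 0.999, -0.002], [-0.002, -0.002, -1.0]]
ft_force: [-4.0, -0.5, 4.9]
width: 0.046
finger_force: 32.8
```

Call:
step_arm(
  deltas="0.3 0 0 0.002 0;0.3 0 0 0.002 0;0.3 0 0 0.002 0;0.3 0 0 0 0",
)

```text
clock: 28.1
tool_pos: [0.5797, -0.2887, 0.1995]
eef_rot: [[-0.999, -0.045, 0.002], [-0.045, 0.999, -0.002], [-0.002, -0.002, -1.0]]
ft_force: [-5.4, -0.8, 6.0]
width: 0.0454
finger_force: 33.6
```

```bash
python3 held.py
```

```text
[ 0.5797 -0.2887  0.1995] -177.41007531632476 33.62405776977539 0.045394634253050535
tool-frame extents x,y,z [[-0.0291 -0.0212 -0.0143]
 [ 0.0184  0.001  -0.0051]
 [ 0.0614  0.0232  0.0115]]
-0.03 -0.014; -0.02 -0.013; -0.01 -0.0117; 0.0 -0.0102; 0.01 -0.0086; 0.02 -0.007; 0.03 -0.0054; 0.04 -0.0038; 0.05 -0.0019; 0.06 0.0032;
```

Call:
step_arm(
  deltas="0.3 0 0 0.002 0;0.3 0 0 0.001 0;0.3 0 0 0 0;0.3 0 0 0 0",
)

```text
clock: 28.48
tool_pos: [0.5795, -0.2888, 0.1966]
eef_rot: [[-0.999, -0.045, 0.001], [-0.045, 0.999, -0.002], [-0.001, -0.002, -1.0]]
ft_force: [-5.9, -0.6, 6.2]
width: 0.0454
finger_force: 34.0
```

```bash
python3 held.py
```

```text
[ 0.5795 -0.2888  0.1966] -177.40556932081628 34.013235569000244 0.04540894039979578
tool-frame extents x,y,z [[-0.0278 -0.0212 -0.0156]
 [ 0.0176  0.001  -0.0046]
 [ 0.0608  0.0232  0.0137]]
-0.03 -0.0155; -0.02 -0.0143; -0.01 -0.0124; 0.0 -0.0105; 0.01 -0.0084; 0.02 -0.0064; 0.03 -0.0043; 0.04 -0.0022; 0.05 0.0002; 0.06 0.0056;
```

Call:
step_arm(
  deltas="0.6 0 0 0 0;0.7 0 0 0 0;0.75 0 0 0 0;0.75 0 0 -0.02 0;0.75 0 0 -0.035 0",
)

```text
clock: 28.95
tool_pos: [0.5768, -0.2859, 0.2436]
eef_rot: [[-0.999, -0.046, -0.009], [-0.046, 0.999, 0.005], [0.009, 0.006, -1.0]]
ft_force: [-0.2, 0.0, 0.3]
width: 0.0641
finger_force: 0.0
```

Call:
step_arm(
  deltas="0.75 0 0 -0.035 0;0.6 0.01 0.035 -0.01 0;0.5 0.01 0.035 0 0;0.5 0.01 0.032 0 0;0.5 0 0 0 0",
)

```text
clock: 29.37
tool_pos: [0.5434, -0.1823, 0.2944]
eef_rot: [[-0.999, -0.049, -0.0], [-0.049, 0.999, 0.003], [0.0, 0.003, -1.0]]
ft_force: [-0.2, 0.7, -0.0]
width: 0.0431
finger_force: 0.0
```

Call:
step_arm(
  deltas="0.5 0 0 0 0;0.5 0 0 0 0",
)

```text
clock: 29.53
tool_pos: [0.5452, -0.1871, 0.2941]
eef_rot: [[-0.999, -0.046, 0.001], [-0.046, 0.999, -0.001], [-0.001, -0.001, -1.0]]
ft_force: [0.2, 0.2, -0.1]
width: 0.0428
finger_force: 0.0
```

```bash
cat > dial.py <<'E'
from h import *
np.set_printoptions(precision=4,suppress=True)
def dial(w,c=(.408,-.185)):
    c=np.array(c); P2=lambda z:onplane(w,np.c_[[g.ravel() for g in np.meshgrid(np.arange(512),np.arange(384))]].T,(0,0,z)).reshape(384,512,3)
    g=cv2.cvtColor(w['img'],cv2.COLOR_RGB2GRAY);hsv=cv2.cvtColor(w['img'],cv2.COLOR_RGB2HSV)
    Q=P2(.102); r=np.hypot(Q[...,0]-c[0],Q[...,1]-c[1])
    m=((r<.052)&(g<100)).astype(np.uint8); m=cv2.morphologyEx(m,cv2.MORPH_CLOSE,np.ones((9,9)))
    ct=max(cv2.findContours(m,0,1)[0],key=cv2.contourArea)[:,0]
    print('skirt circle',cv2.minEnclosingCircle(Q[ct[:,1],ct[:,0],:2].astype(np.float32)))
    cl=(r>.030)&(r<.075)&(hsv[...,1]>100)&(hsv[...,2]>90)&(hsv[...,0]>10)&(hsv[...,0]<30)
    n,l,st,_=cv2.connectedComponentsWithStats(cl.astype(np.uint8)); i=1+np.argmax(st[1:,4]);cl=l==i
    for z in (.092,.1,.105):
        q=P2(z)[cl][:,:2];print('clip z',z,q.mean(0),len(q),'ang',np.degrees(np.arctan2(*(q.mean(0)-c)[::-1])), 'inner r',np.hypot(*(q-c).T).min(), 'ends',cv2.minAreaRect(q.astype(np.float32)))
    B=P2(.130); rb=np.hypot(B[...,0]-c[0],B[...,1]-c[1]); wl=(rb<.037)&(g>150)
    n,l,st,_=cv2.connectedComponentsWithStats(wl.astype(np.uint8)); 
    for i in range(1,n):
        if st[i,4]>15:
            q=B[l==i][:,:2]; u=np.linalg.svd(q-q.mean(0),full_matrices=0)[2][0]; print('line',len(q),q.mean(0),'dir',np.degrees(np.arctan2(u[1],u[0])),'mean ang from c',np.degrees(np.arctan2(*(q.mean(0)-c)[::-1])))
E
python3 - <<'E'
from dial import *
from rackrolls import rack
s=status.observe();print(s['tool_pos'])
w=grab('wrist');dial(w);np.save('w5.npy',w,allow_pickle=True);a=grab('scene');rack(a)
u=proj(w,[[.408,-.185,.11]])[0].astype(int);print(u)
im=np.hstack([cv2.resize(w['img'][max(0,u[1]-60):u[1]+60,max(0,u[0]-60):u[0]+60,::-1],(400,400),interpolation=2),cv2.resize(a['img'][120:290,110:310,::-1],(400,400))]);cv2.imwrite('pics/j.png',im)
E
```

```text
[ 0.5452 -0.1871  0.2941]
skirt circle ((0.41100651025772095, -0.18931569159030914), 0.046044155955314636)Traceback (most recent call last):
  File "<stdin>", line 4, in <module>
  File "dial.py", line 11, in dial
    n,l,st,_=cv2.connectedComponentsWithStats(cl.astype(np.uint8)); i=1+np.argmax(st[1:,4]);cl=l==i
                                                                        ~~~~~~~~~^^^^^^^^^^
    return _wrapfunc(a, 'argmax', axis=axis, out=out, **kwds)
    return bound(*args, **kwds)
ValueError: attempt to get argmax of an empty sequence
```

```bash
python3 - <<'E'
from dial import *
from rackrolls import rack
for f in ('w1','w2'):
    w=np.load(f+'.npy',allow_pickle=True).item();print(f)
    try: dial(w)
    except Exception as e: print(e)
a=grab('scene');rack(a)
E
```

```text
w1
skirt circle ((0.4104694426059723, -0.18783918023109436), 0.04442347586154938)
clip z 0.092 [ 0.3368 -0.1885] 343 ang -177.1886057288254 inner r 0.06669774654601832 ends ((0.33581599593162537, -0.18845462799072266), (0.012076636776328087, 0.07829445600509644), 2.2790791988372803)
clip z 0.1 [ 0.3395 -0.1873] 343 ang -178.08528807241854 inner r 0.06417630268394162 ends ((0.33844637870788574, -0.18725243210792542), (0.011872075498104095, 0.07696816325187683), 2.2790727615356445)
clip z 0.105 [ 0.3411 -0.1865] 343 ang -178.681825930368 inner r 0.06261156245606046 ends ((0.34009042382240295, -0.18650108575820923), (0.011744200251996517, 0.07613921165466309), 2.2790610790252686)
line 153 [ 0.3832 -0.2007] dir -56.33620400198269 mean ang from c -147.7352882330353
line 98 [ 0.425  -0.1911] dir -17.653876770789488 mean ang from c -19.818229446095515
w2
skirt circle ((0.4043161869049072, -0.1916089504957199), 0.04969330504536629)
clip z 0.092 [ 0.3361 -0.1879] 1174 ang -177.65239267242268 inner r 0.06521354067324188 ends ((0.33456796407699585, -0.18921105563640594), (0.016986340284347534, 
[... 406 characters left out ...]
064810991287), 2.4585659503936768)
line 955 [ 0.3841 -0.1875] dir -90.31573296876324 mean ang from c -173.94040876360845
line 213 [ 0.4251 -0.1911] dir -17.635901285516333 mean ang from c -19.51070952606984
line 49 [ 0.4054 -0.2195] dir -8.886198975629682 mean ang from c -94.32122832776744
rack ((0.5710108876228333, -0.08602121472358704), (0.12669968605041504, 0.04571910575032234), 2.5769882202148438) [0.1855 0.2019 0.2135]
rack ((0.5790360569953918, -0.18648044764995575), (0.12421747297048569, 0.04153968393802643), 2.4404046535491943) [0.185  0.2025 0.2138]
rack ((0.5837444067001343, -0.2881040573120117), (0.12562188506126404, 0.04341810941696167), 2.6554102897644043) [0.1846 0.2022 0.2139]
```

```bash
python3 - <<'E'
from h import *
np.set_printoptions(precision=4,suppress=True)
uv=np.c_[[g.ravel() for g in np.meshgrid(np.arange(512),np.arange(384))]].T
for f in ('w1','w2'):
    w=np.load(f+'.npy',allow_pickle=True).item(); hsv=cv2.cvtColor(w['img'],cv2.COLOR_RGB2HSV); g=cv2.cvtColor(w['img'],cv2.COLOR_RGB2GRAY)
    Pz=lambda z:onplane(w,uv,(0,0,z)).reshape(384,512,3)[...,:2]
    # white ring outer circle at ledge height
    Q=Pz(.092); r=np.hypot(*(Q-[.408,-.185]).transpose(2,0,1))
    wm=((r<.07)&((g>205)|(g<110)|(hsv[...,1]>90))).astype(np.uint8); wm=cv2.morphologyEx(wm,cv2.MORPH_OPEN,np.ones((5,5)))
    c=max(cv2.findContours(wm,0,1)[0],key=cv2.contourArea)[:,0]; q=Q[c[:,1],c[:,0]]
    A=np.c_[2*q,np.ones(len(q))]; x=np.linalg.lstsq(A,(q**2).sum(1),rcond=None)[0]; print(f,'ring',x[:2],np.sqrt(x[2]+x[:2]@x[:2]),cv2.minEnclosingCircle(q.astype(np.float32)))
    C=np.array([.408,-.1855])
    cl=(hsv[...,1]>90)&(abs(Q[...,0]-.376)<.016)&(abs(Q[...,1]+.228)<.016)
    for z in (.092,.1,.105):
        q=Pz(z)[cl]; d=q-C; u=np.linalg.svd(q-q.mean(0),full_matrices=0)[2][0]; R=np.hypot(*d.T);k=R<np.percentile(R,25);o=R>np.percentile(R,75)
        A=lambda v:np.degrees(np.arctan2(v[1],v[0])).round(1)
        print('clip',z,len(q),q.mean(0),'ang',A(d.mean(0)),'inner',A(d[k].mean(0)),'outer',A(d[o].mean(0)),'axisdir',A(u),R.min().round(4),R.max().round(4))
w=np.load('w2.npy',allow_pickle=True).item();im=cv2.resize(w['img'][20:200,10:190,::-1],(600,600),interpolation=2);cv2.imwrite('pics/k.png',im)
E
```

```text
w1 ring [ 0.4076 -0.1807] 0.0579989164748677 ((0.407996267080307, -0.18496297299861908), 0.07002440094947815)
clip 0.092 108 [ 0.3733 -0.2284] ang -129.0 inner -129.1 outer -129.0 axisdir -127.8 0.0433 0.0664
clip 0.1 108 [ 0.3753 -0.2265] ang -128.6 inner -128.6 outer -128.7 axisdir -127.8 0.0408 0.0635
clip 0.105 108 [ 0.3766 -0.2253] ang -128.3 inner -128.6 outer -128.4 axisdir -127.8 0.0392 0.0617
w2 ring [ 0.408 -0.182] 0.05605984922032862 ((0.40819481015205383, -0.18496733903884888), 0.07003379613161087)
clip 0.092 259 [ 0.3713 -0.2286] ang -130.4 inner -130.1 outer -130.5 axisdir -131.6 0.0459 0.0682
clip 0.1 259 [ 0.3759 -0.2267] ang -127.9 inner -127.3 outer -128.4 axisdir -131.6 0.0417 0.0637
clip 0.105 259 [ 0.3787 -0.2256] ang -126.2 inner -125.3 outer -126.7 axisdir -131.6 0.0391 0.0609
```

View pics/k.png

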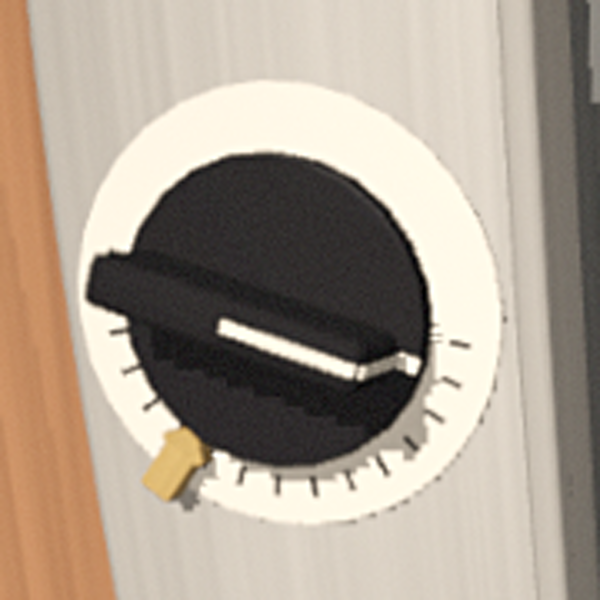

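The crop shows the line running from (218,325) to (415,362) and the clip's arrow tip at (185,430). The line is at -17.6° and the clip at about -128.3°, so the dial needs 110.7° clockwise.

Call:
step_arm(
  deltas="0.45 0.0343 0.002 0 0;0.45 0.0343 0.002 0 0;0.45 0.0343 0.002 0 0;0.45 0.0343 0.002 0 0;0.45 0 0 0 5.1",
)

```text
clock: 30.05
tool_pos: [0.4026, -0.1856, 0.293]
eef_rot: [[-0.999, 0.047, -0.004], [0.047, 0.999, 0.001], [0.004, 0.0, -1.0]]
ft_force: [-0.5, -0.3, 0.9]
width: 0.0385
finger_force: 0.0
```

Call:
step_arm(
  deltas="0.45 0 0 0 5.1;0.45 0 0 0 5.1;0.45 0 0 0 5.0;0.45 0 0 0.03 0;0.45 0 0 0.03 0",
)

```text
clock: 30.47
tool_pos: [0.4096, -0.1874, 0.2357]
eef_rot: [[-0.952, 0.306, 0.005], [0.306, 0.952, -0.003], [-0.006, -0.001, -1.0]]
ft_force: [0.5, -0.7, -0.2]
width: 0.0382
finger_force: 0.0
```

Call:
step_arm(
  deltas="0.45 0 0 0.03 0;0.45 0 0 0 0;0.45 0 0 0 0;0.45 0 0 0 0",
)

```text
clock: 30.8
tool_pos: [0.4084, -0.1862, 0.2053]
eef_rot: [[-0.952, 0.305, 0.001], [0.305, 0.952, -0.001], [-0.001, -0.0, -1.0]]
ft_force: [-0.2, -0.1, -0.4]
width: 0.0384
finger_force: 0.0
```

```bash
python3 - <<'E'
from h import *
for _ in range(3):
    s=status.observe();R=s['eef_rot'];print(s['clock'],s['tool_pos'],np.degrees(np.arctan2(R[1,0],R[0,0])),s['width'],s['joint_positions'][5]);grab('wrist')
E
```

```text
30.8 [ 0.40836295 -0.18624122  0.20530162] 162.26125364530247 0.03835087984156748 -1.744536215298545
30.85 [ 0.40894314 -0.1863892   0.20609316] 162.2766289502096 0.03872316766650248 -1.7445485130006895
30.9 [ 0.40909911 -0.18638555  0.20638341] 162.28326517954613 0.0384993000377688 -1.7445166502290506
```

Call:
step_arm(
  deltas="0.45 0.001 0.0006 0.03 0;0.45 0 0 0.03 0;0.45 0 0 0.018 0;0.45 0 0 0 0;0.45 0 0 0 0",
)

```text
clock: 31.37
tool_pos: [0.4068, -0.1845, 0.1264]
eef_rot: [[-0.953, 0.304, -0.0], [0.304, 0.953, 0.0], [0.0, 0.0, -1.0]]
ft_force: [0.8, 0.1, 1.0]
width: 0.0384
finger_force: 0.0
```

Call:
step_arm(
  deltas="0.1 0 0 0 0;0.05 0 0 0 0;0 0 0 0 0;0 0 0 0 0;0 0 0 0 0",
  squeeze=40,
)

```text
clock: 31.78
tool_pos: [0.4083, -0.1862, 0.1285]
eef_rot: [[-0.953, 0.303, 0.004], [0.303, 0.953, -0.004], [-0.005, -0.003, -1.0]]
ft_force: [-2.5, -4.8, 5.6]
width: 0.013
finger_force: 42.3
```

Call:
step_arm(
  deltas="0 0 0 0 5.5;0 0 0 0 5.5;0 0 0 0 5.5;0 0 0 0 5.5;0 0 0 0 5.5",
)

```text
clock: 32.2
tool_pos: [0.4081, -0.1865, 0.1285]
eef_rot: [[-0.702, 0.712, 0.003], [0.712, 0.702, -0.004], [-0.005, -0.001, -1.0]]
ft_force: [-2.5, -5.5, 5.1]
width: 0.0133
finger_force: 42.3
```

Call:
step_arm(
  deltas="0 0 0 0 5.5;0 0 0 0 5.5;0 0 0 0 5.5;0 0 0 0 5.5;0 0 0 0 5.5",
)

```text
clock: 32.62
tool_pos: [0.4078, -0.1867, 0.1285]
eef_rot: [[-0.294, 0.956, 0.003], [0.956, 0.294, -0.005], [-0.005, 0.001, -1.0]]
ft_force: [-4.6, -6.5, 6.1]
width: 0.013
finger_force: 42.4
```

Call:
step_arm(
  deltas="0 0 0 0 5.5;0 0 0 0 5.5;0 0 0 0 5.5;0 0 0 0 5.5;0 0 0 0 5.5",
)

```text
clock: 33.03
tool_pos: [0.4075, -0.1868, 0.1285]
eef_rot: [[0.18, 0.984, 0.002], [0.984, -0.18, -0.005], [-0.005, 0.003, -1.0]]
ft_force: [-5.1, -6.4, 6.8]
width: 0.0131
finger_force: 42.6
```

Call:
step_arm(
  deltas="0 0 0 0 5.5;0 0 0 0 5.5;0 0 0 0 5.5;0 0 0 0 5.5;0 0 0 0 5.5",
)

```text
clock: 33.45
tool_pos: [0.4072, -0.1866, 0.1285]
eef_rot: [[0.614, 0.789, 0.001], [0.789, -0.614, -0.005], [-0.003, 0.004, -1.0]]
ft_force: [-5.9, -6.4, 8.3]
width: 0.0131
finger_force: 42.7
```

Call:
step_arm(
  deltas="0 0 0 0 0.7;0 0 0 0 0;0 0 0 0 0;0 0 0 0 0",
)

```text
clock: 33.78
tool_pos: [0.4072, -0.1866, 0.1285]
eef_rot: [[0.62, 0.784, 0.001], [0.784, -0.62, -0.005], [-0.003, 0.004, -1.0]]
ft_force: [-5.8, -6.2, 8.2]
width: 0.0129
finger_force: 42.7
```

```bash
python3 - <<'E'
from h import *
s=status.observe();R=s['eef_rot'];print(s['clock'],s['tool_pos'],np.degrees(np.arctan2(R[1,0],R[0,0])),s['width'],s['joint_positions'][5],s['moment'])
E
```

```text
33.7833 [ 0.40720534 -0.18663476  0.12849118] 51.66143227603491 0.012892842711064943 0.18861171046551678 [-1.03069518  1.09050905 -0.07199279]
```

Call:
step_arm(
  deltas="0.3 0 0 0 0;0.45 0 0 0 0;0.45 0 0 0 0;0.45 0 0 -0.02 0;0.45 0 0 -0.035 0",
)

```text
clock: 34.2
tool_pos: [0.4036, -0.1823, 0.1773]
eef_rot: [[0.621, 0.784, -0.008], [0.784, -0.621, 0.005], [-0.001, -0.01, -1.0]]
ft_force: [-0.1, 0.7, 0.2]
width: 0.0386
finger_force: 0.0
```

Call:
step_arm(
  deltas="0.45 0 0 -0.038 0;0.45 0 0 -0.038 0;0.45 -0.03 0 -0.02 0;0.45 -0.03 0 -0.02 0;0.45 -0.03 0 0 0",
)

```text
clock: 34.62
tool_pos: [0.3526, -0.2566, 0.3025]
eef_rot: [[0.619, 0.785, 0.008], [0.785, -0.619, -0.005], [0.0, 0.009, -1.0]]
ft_force: [0.7, 0.4, 0.2]
width: 0.0386
finger_force: 0.0
```

Call:
step_arm(
  deltas="0.2 -0.03 0 0 0;0.2 0 0 0 0;0 0 0 0 0;0 0 0 0 0",
)

```text
clock: 34.95
tool_pos: [0.3323, -0.2781, 0.2967]
eef_rot: [[0.622, 0.783, 0.0], [0.783, -0.622, 0.001], [0.001, -0.0, -1.0]]
ft_force: [-0.6, 0.1, -0.8]
width: 0.0002
finger_force: 0.0
```

```bash
python3 - <<'E'
from h import *
np.set_printoptions(precision=4,suppress=True)
s=status.observe();print(s['clock'],s['tool_pos'])
w=grab('wrist');np.save('w6.npy',w,allow_pickle=True)
uv=np.c_[[g.ravel() for g in np.meshgrid(np.arange(512),np.arange(384))]].T
hsv=cv2.cvtColor(w['img'],cv2.COLOR_RGB2HSV); g=cv2.cvtColor(w['img'],cv2.COLOR_RGB2GRAY)
Pz=lambda z:onplane(w,uv,(0,0,z)).reshape(384,512,3)[...,:2]
C=np.array([.408,-.1855]);A=lambda v:np.degrees(np.arctan2(v[1],v[0])).round(1)
q=Pz(.1); cl=(hsv[...,1]>90)&(hsv[...,2]>50)&(np.hypot(*(q-[.3755,-.2266]).transpose(2,0,1))<.016); d=q[cl]-C; print('clip',cl.sum(),q[cl].mean(0),A(d.mean(0)))
B=Pz(.13); m=((np.hypot(*(B-C).transpose(2,0,1))<.037)&(g>140)).astype(np.uint8)
n,l,st,_=cv2.connectedComponentsWithStats(m)
for i in range(1,n):
    if st[i,4]>15:
        p=B[l==i];u=np.linalg.svd(p-p.mean(0),full_matrices=0)[2][0];print('line?',len(p),p.mean(0),A(u),A(p.mean(0)-C),np.ptp(p@u))
u=proj(w,[[.408,-.185,.11],[.4,-.34,.15]]).astype(int);print(u)
x,y=np.clip(u[0]-70,0,400);cv2.imwrite('pics/l.png',cv2.resize(w['img'][:,:,::-1],(800,600),interpolation=2))
E
```

```text
34.95 [ 0.3323 -0.2781  0.2967]
clip 256 [ 0.3747 -0.2272] -128.6
line? 20 [ 0.3943 -0.1519] -160.4 112.2 0.010495966712102678
line? 48 [ 0.443  -0.1927] -99.1 -11.7 0.015580483320414742
line? 253 [ 0.3965 -0.1991] -129.1 -130.1 0.03543807719483376
[[250  31]
 [358 188]]
```

View pics/l.png

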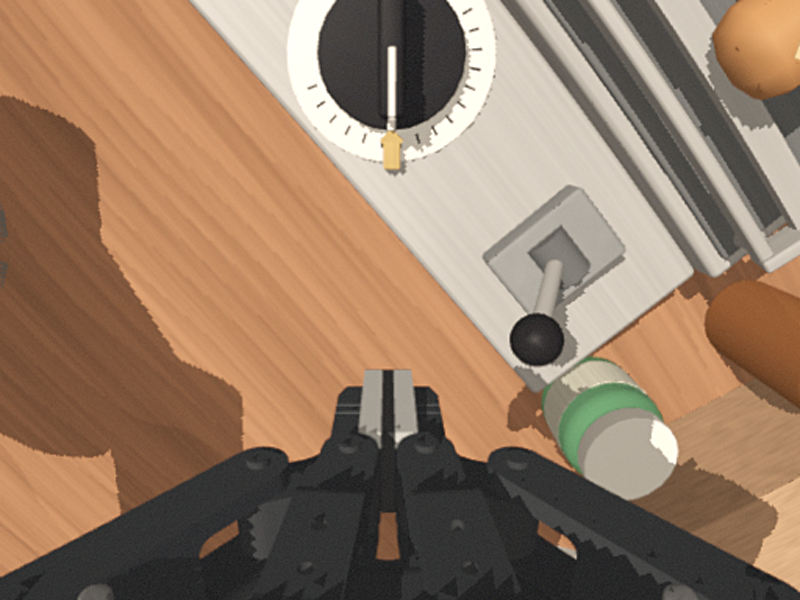

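The picture shows the white line pointing straight at the brass clip (line end (391,125), clip (392,150)). The switch ball is at (537,340). I locate the ball exactly.

```bash
python3 - <<'E'
from h import *
np.set_printoptions(precision=4,suppress=True)
c={}
for f in ('w1','w2','w6'):
    w=np.load(f+'.npy',allow_pickle=True).item(); g=cv2.cvtColor(w['img'],cv2.COLOR_RGB2GRAY)
    u0=proj(w,[[.377,-.338,.182]])[0]; m=np.zeros_like(g); m=((g<75)&(np.hypot(*(np.mgrid[:384,:512][::-1]-u0[:,None,None]))<26)).astype(np.uint8)
    m=cv2.morphologyEx(m,cv2.MORPH_OPEN,np.ones((7,7),np.uint8));n,l,st,ce=cv2.connectedComponentsWithStats(m); i=1+np.argmax(st[1:,4])
    r=rays(w,[ce[i]])[0]@w['pose'][:3,:3].T; c[f]=(w['pose'][:3,3],r/np.linalg.norm(r)); print(f,u0,ce[i],st[i],onplane(w,[ce[i]],(0,0,.182)))
for S in (('w1','w2','w6'),('w1','w6'),('w2','w6')):
    A=sum(np.eye(3)-np.outer(c[k][1],c[k][1]) for k in S);b=sum((np.eye(3)-np.outer(c[k][1],c[k][1]))@c[k][0] for k in S);print(S,np.linalg.solve(A,b))
w=np.load('w6.npy',allow_pickle=True).item();print('pivot',onplane(w,np.array([[562,255]])/1.5625,(0,0,.115)))
E
```

```text
w1 [157.13   266.4859] [146.5573 268.6972] [132 252  34  37 786] [[ 0.3631 -0.3415  0.182 ]]
w2 [ 31.7041 314.5993] [ 33.757  318.9292] [  12  299   46   42 1399] [[ 0.378  -0.3422  0.182 ]]
w6 [344.7353 216.8974] [343.3718 217.0384] [327 201  34  33 885] [[ 0.3761 -0.3374  0.182 ]]
('w1', 'w2', 'w6') [ 0.3725 -0.3401  0.1825]
('w1', 'w6') [ 0.3767 -0.3174  0.2227]
('w2', 'w6') [ 0.377  -0.3404  0.1808]
pivot [[ 0.4169 -0.336   0.115 ]]
```

Call:
step_arm(
  deltas="0 0 0 0 7;0 0 0 0 7;0 0 0 0 7;0 0 0 0 7;0 0 0 0 7",
)

```text
clock: 35.42
tool_pos: [0.3331, -0.2772, 0.2965]
eef_rot: [[0.959, 0.282, -0.0], [0.282, -0.959, 0.001], [0.0, -0.001, -1.0]]
ft_force: [0.0, -0.8, -0.2]
width: 0.0001
finger_force: 0.0
```

Call:
step_arm(
  deltas="0 0 0 0 7;0 0 0 0 7;0 0 0.03 0 0;0 0 0.03 0 0;0 0 0 0 0",
)

```text
clock: 35.83
tool_pos: [0.3363, -0.3409, 0.2966]
eef_rot: [[0.999, 0.046, 0.0], [0.046, -0.999, -0.002], [0.0, 0.002, -1.0]]
ft_force: [-0.0, 0.1, 0.0]
width: -0.0001
finger_force: 0.0
```

Call:
step_arm(
  deltas="0 0 0 0.03 0;0 0 0 0.03 0;0 0 0 0.03 0;0 0 0 0.021 0;0 0 0 0 0",
)

```text
clock: 36.25
tool_pos: [0.333, -0.3341, 0.1803]
eef_rot: [[0.999, 0.047, -0.007], [0.047, -0.999, 0.008], [-0.006, -0.009, -1.0]]
ft_force: [-2.2, 0.1, 0.2]
width: -0.0001
finger_force: 0.0
```

Call:
step_arm(
  deltas="0 0 0 0 0;0 0 0 0 0",
)

```text
clock: 36.42
tool_pos: [0.3361, -0.3384, 0.1872]
eef_rot: [[0.999, 0.047, 0.001], [0.047, -0.999, -0.001], [0.001, 0.001, -1.0]]
ft_force: [-0.1, -0.4, 0.2]
width: 0.0001
finger_force: 0.0
```

Call:
step_arm(
  deltas="0 0.012 0 0 0;0 0.012 0 0 0;0 0.012 0 0 0;0 0.012 0 0 0;0 0.012 0 0 0",
)

```text
clock: 36.83
tool_pos: [0.3968, -0.3359, 0.1867]
eef_rot: [[0.999, 0.046, 0.001], [0.046, -0.999, -0.001], [0.001, 0.001, -1.0]]
ft_force: [-1.0, 0.0, 0.3]
width: -0.0001
finger_force: 0.5
```

Call:
step_arm(
  deltas="0 0.01 0 0 0;0 0.008 0 0 0;0 0.005 0 0 0;0 0.003 0 0 0;0 0 0 0 0",
)

```text
clock: 37.25
tool_pos: [0.4213, -0.3343, 0.1856]
eef_rot: [[0.999, 0.046, -0.0], [0.046, -0.999, 0.0], [-0.0, -0.001, -1.0]]
ft_force: [0.4, 0.1, 0.9]
width: 0.0004
finger_force: 0.0
```

Call:
step_arm(
  deltas="0 0.002 0 0 0;0 0.002 0 0 0;0 0.001 0 0 0;0 0 0 0 0",
)

```text
clock: 37.58
tool_pos: [0.4257, -0.3342, 0.1859]
eef_rot: [[0.999, 0.045, -0.0], [0.045, -0.999, 0.0], [-0.0, -0.0, -1.0]]
ft_force: [-0.5, 0.6, -0.1]
width: -0.0003
finger_force: 0.3
```

```bash
cat > ball.py <<'E'
from h import *
np.set_printoptions(precision=4,suppress=True)
a=grab('scene');P=cloud(a);g=cv2.cvtColor(a['img'],cv2.COLOR_RGB2GRAY)
m=((g<75)&(P[...,0]>.36)&(P[...,0]<.49)&(abs(P[...,1]+.337)<.025)&(P[...,2]>.165)&(P[...,2]<.2)).astype(np.uint8)
n,l,st,_=cv2.connectedComponentsWithStats(m)
for i in range(1,n):
    if st[i,4]>8: q=P[l==i];print(st[i],np.percentile(q,[5,50,95],0).tolist(),onplane(a,[np.argwhere(l==i).mean(0)[::-1]],(0,0,.182)))
E
python3 ball.py
```

```text
[143 168  10  15  86] [[0.4277648130842826, -0.34104158459825784, 0.17847306794642787], [0.44993192282840516, -0.32947517499564233, 0.18996240282855176], [0.46254477857583526, -0.32202351266480955, 0.19552269791914845]] [[ 0.4425 -0.3327  0.182 ]]
```

Call:
step_arm(
  deltas="0 0.002 0 0 0;0 0.002 0 0 0;0 0 0 0 0",
)

```text
clock: 37.88
tool_pos: [0.4289, -0.3341, 0.1858]
eef_rot: [[0.999, 0.046, -0.002], [0.046, -0.999, 0.0], [-0.002, -0.0, -1.0]]
ft_force: [-3.8, 0.0, 1.9]
width: 0.0
finger_force: 2.4
```

Call:
step_arm(
  deltas="0 0.002 0 0 0;0 0.002 0 0 0;0 0 0 0 0",
)

```text
clock: 38.13
tool_pos: [0.4294, -0.3341, 0.1857]
eef_rot: [[0.999, 0.046, -0.01], [0.046, -0.999, 0.001], [-0.01, -0.001, -1.0]]
ft_force: [-16.5, -0.9, 7.7]
width: -0.0001
finger_force: 8.4
```

```bash
python3 ball.py
```

```text
[143 170  10  14  81] [[0.43411261694049985, -0.3412372913525469, 0.17689959478406725], [0.4534233201353366, -0.3296607106014513, 0.18751225678753802], [0.46436344307133026, -0.3217228041959821, 0.19427051996260458]] [[ 0.4479 -0.3323  0.182 ]]
```

The lever is on its stop: the force rose to 16 N and the TCP stalled at 0.4294, as predicted. I back off, lift clear and do a last check.

Call:
step_arm(
  deltas="0 -0.02 0 0 0;0 -0.03 0 0 0;0 -0.03 0 0 0;0 -0.02 0 -0.03 0;0 0 0 -0.04 0",
)

```text
clock: 38.6
tool_pos: [0.329, -0.3358, 0.252]
eef_rot: [[0.999, 0.043, -0.007], [0.044, -0.999, 0.007], [-0.007, -0.008, -1.0]]
ft_force: [0.8, -0.9, 0.5]
width: 0.0
finger_force: 0.0
```

Call:
step_arm(
  deltas="0 0 0 -0.04 0;0 0 0.03 -0.02 0;0 0 0.03 0 0;0 0 0 0 0;0 0 0 0 0",
)

```text
clock: 39.02
tool_pos: [0.3371, -0.3995, 0.3164]
eef_rot: [[0.999, 0.044, 0.001], [0.044, -0.999, -0.001], [0.001, 0.001, -1.0]]
ft_force: [-0.2, 0.8, -0.2]
width: -0.0002
finger_force: 0.0
```

```bash
python3 ball.py; python3 - <<'E'
from rackrolls import *
a=grab('scene');rolls(a);rack(a);s=status.observe();print(s['clock'],s['tool_pos'])
P=cloud(a);z=P[...,2]; q=P[(z>.05)&(z<.1)&(P[...,0]>.38)&(P[...,0]<.6)&(abs(P[...,1]-.43)<.07)]; print('scraper',cv2.minAreaRect(q[:,:2].astype(np.float32)),np.percentile(q[:,2],[5,50,95]))
b=np.load('a.npy',allow_pickle=True).item(); d=cv2.absdiff(a['img'],b['img']).max(2)>60; d=cv2.morphologyEx(d.astype(np.uint8),cv2.MORPH_OPEN,np.ones((5,5)))
n,l,st,_=cv2.connectedComponentsWithStats(d);print(st[1:].tolist())
E
```

```text
[144 176   8   8  56] [[0.4484974208953878, -0.3404819164363112, 0.17900344259058174], [0.45806659506276876, -0.3316283515544522, 0.18825356534217097], [0.46536523357093895, -0.3234964889130441, 0.19240842615222656]] [[ 0.4542 -0.3333  0.182 ]]
rack ((0.5703332424163818, -0.08607147634029388), (0.12733657658100128, 0.04563590884208679), 2.535191297531128) [0.1852 0.2015 0.2137]
rack ((0.5790305733680725, -0.1865638792514801), (0.12499791383743286, 0.041961029171943665), 2.3920469284057617) [0.1852 0.2025 0.214 ]
rack ((0.5837905406951904, -0.287832647562027), (0.12533365190029144, 0.043088361620903015), 2.4066579341888428) [0.1844 0.2019 0.2139]
39.1167 [ 0.3366 -0.3977  0.3151]
scraper ((0.4869060218334198, 0.42978402972221375), (0.0701640248298645, 0.18144622445106506), 75.00625610351562) [0.0581 0.0647 0.0814]
[[13, 0, 6, 4, 23], [30, 0, 13, 9, 64], [44, 0, 5, 3, 15], [52, 0, 32, 24, 595], [234, 0, 38, 22, 705], [274, 0, 20, 19, 354], [296, 0, 8, 16, 107], [0, 2, 12, 11, 89], [46, 21, 51, 50, 1443], [0, 29, 27, 53, 837], [278, 38, 10, 17, 145], [289, 45, 6, 11, 57], [295, 64, 12, 19, 166], [76, 72, 126, 75, 3395], [8, 79, 71, 66, 2694], [64, 125, 11, 11, 90], [88, 124, 23, 16, 238], [247, 126, 12, 10, 98], [78, 135, 10, 16, 106], [208, 143, 16, 8, 103], [99, 145, 108, 27, 1083], [9, 165, 72, 34, 1450], [325, 171, 29, 35, 586], [297, 172, 25, 35, 511], [385, 172, 27, 37, 518], [134, 177, 7, 5, 35], [372, 183, 11, 16, 118], [314, 185, 5, 5, 25], [226, 190, 20, 42, 634], [184, 194, 26, 42, 727], [147, 198, 37, 43, 797], [399, 210, 9, 9, 79], [300, 217, 30, 36, 672], [377, 219, 9, 12, 106]]
```

```bash
python3 -c "
from station import ctrl;print(ctrl.close_job())"
```

```text
the job is handed in; nothing more can be done
None
```

The job is handed in at about 39 s: the scraper lies along its rest, the three rolls from the board lie flat on the rack running up the slope, the dial's white line is within about 1° of the brass clip, and the switch was pushed to its on stop last.

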